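# Drive the worn axle pin out of an egg-trolley wheel

### The arm

A 6-joint arm with a two-finger parallel gripper is mounted at the origin on the work surface. World frame = base frame: x ahead of the robot, y to its left, z up, the work surface at z = 0. Lengths are in mm, angles in degrees, forces in N, time in s.
With the tool pointing down it reaches from about 400 to 925 mm from the base axis. Payload 12.5 kg.
Tool frame: the origin (TCP) lies between the finger pads; the fingertips stand 8 mm ahead of it and the grasp point (between the pads) lies 11 mm behind it (arm.finger_overhang is the distance from the TCP to the fingertips, in mm); z points along the fingers, y is the direction in which the jaws open and shut (so a half turn about z gives the same grasp; the last joint's range is limited). The gripper opens to 95 mm and grips with 3 to 60 N. Pads are 20 mm wide; open, the fingers measure 119 mm over their backs; the gripper's body (75 mm by 180 mm) begins 59 mm behind the grasp point.
Start: joints at [-70.279, 28.126, 89.318, -0, 62.55, -6.05], TCP at [271.765, -562.841, 222.661] pointing down, gripper open.
Joint ranges: [-177.58, 177.58], [-47.91, 125.51], [2.72, 160], [-65.01, 245.01], [3.68, 167.84], [-153.87, 153.87]. Speed limits (degrees/s): [127.2, 127.2, 159.86, 180, 180, 180].

### API

Orientations are given as [roll, pitch, yaw] about the fixed x, y, z axes, in that order (R = Rz(yaw) Ry(pitch) Rx(roll)).
In Python, from workcell import arm gives the robot as it stands. The module is installed in compiled form; this text tells all that it offers.
- The arm moves only by the tool send_rows, never from a script. Its argument "steps" is a list of rows, each an object with "travel": the shift along the tool's x, y, z in mm, a list of three; "delta_rot": the turn, a rotation vector about the tool's x, y, z in degrees, a list of three. A call has exactly 10 rows; each row shifts and turns the commanded pose from where the row before left it, along the tool's axes as they then stand; what a row does not reach is not made up. A row lasts 1/12 s, in which the tool goes at most 41.7 mm and 7.16 degrees, less where a joint would pass 70% of its speed; a pose out of reach is approached as far as the arm can. A call is refused whole if a number of a shift passes 41.7 or a number of a turn 7.16, either way. A call with a gripper value outside its range is refused whole. "grip" is the closure, from -1 (fully open) to 1 (shut), set as the call begins (left out, the last holds). The fingers move at their own pace and stop on an object; "grip_force" is the grip in N (left out, the last holds). Time passes only in rows, so rows that do not move let the fingers close, or fill a call up. It gives the time, the measured TCP pose, the force and the opening at its end, in the units of the state.
- arm.state(): the state, without advancing time (a new reading comes with each control period).
- arm.capture(name): name is "scene" or "side" or "wrist"; returns (picture, depth): 400x640x3 uint8, blue, green, red; 400x640 float32, mm along the optical axis (not along the pixel's ray), 0 where there is no reading.
- arm.camera_model(name): a dict with "fx", "fy", "cx", "cy" (pixels), "position" and "rotation" of the camera in the world. Camera axes: x right, y up, looking along -z (the intrinsics and any distortion apply to the point x, -y, -z); pixel columns grow to the right and rows downward; lengths in mm; the calibration is good to about 2 mm. A picture is of the moment at which its call begins: read the wrist's pose just before it. camera_model takes no time and is no camera call; for the wrist camera it gives the pose at the moment of the call.
- arm.hand_in(): hands the job in, once; it reports no verdict.
The state is a dict: "t": time; "q": joint angles; "qvel": joint speeds; "joint_efforts": joint torques, N m; "eef_pos": TCP position; "tcp_rot": TCP orientation; "force": force on the tool from outside, world axes, zero at the start; "ft_torque": the same for the moment, N m; "grip_width": opening from 0.0 (shut) to 1.0 (fully open).
Only numpy, scipy, OpenCV 4.12 (cv2) and the standard library are available. Lean on these libraries where they do the work, as an engineer would, in place of code of your own. Each camera call takes 0.05 s, during which the arm holds its last target.

### The job

The worn axle pin is stuck in the hub of the egg-trolley wheel that lies on the knock-out stand: take the slimmer drift out of the wooden rack and push it straight down the hub's bore until the pin drops out into the stand's tray and the drift's collar is pressed home on the hub face; keep it pressed there with about 10 N for about a second, and at no time push harder than 15 N. Then draw the drift out and put it back upright in its own socket of the rack, collar resting on the wood, leaving the pin in the tray and everything else where it stands.

Things in the scene. Friction and masses are not known exactly. Their poses are not given: they have to be found in the camera images.
- stand: Knock-out stand, fixed, 120 x 120 mm, 86 mm high. Origin: centre of its underside on the table, z up, x and y along its sides. Its 8 mm base is the catch tray (lips at the -x and +x ends, 24 mm above the table); cheeks along +y and -y carry a 12 mm top plate with a 29 mm hole. On it, on wooden packing, lies a rubber-tyred wheel (114 mm across) centred over the origin.
- bore_axis (a point): Point on the bore's axis, fixed to the stand, 128 mm above the table. The wheel's hub (54 mm diameter, 40 mm tall) has a vertical bore of 21 mm. The packing under the wheel differs from run to run: the hub's top face lies anywhere from 128 to 146 mm above the table, is not measured and has to be felt. The wheel does not give when pressed.
- catches (a point): Point on the bore's axis in the top plate's hole, 80 mm above the table, between two sprung catches that narrow the passage to 18 mm. The pin must be forced past them, which takes about 4 to 13 N, most at the start, all along its length.
- pin: The stuck axle pin: plain steel cylinder, 20 mm diameter, 34 mm long, 85 g. Origin: centre of its lower end; z along its length. It starts upright in the bore on the catches, lower end about 82 mm and upper end about 116 mm above the table. Once its upper end is below 75 mm it is past the catches and falls into the tray.
- pin_center (a point): Middle of the axle pin (17 mm from either end).
- drift: The slimmer drift (the one to use), 162 mm long, 260 g. Origin: centre of the nose's lower end; z runs up its length. Steel nose 14 mm diameter, 74 mm long (first 5 mm tapered from 8 mm); steel collar 34 mm diameter from 74 to 82 mm; round wooden grip 26 mm diameter from 82 to 162 mm above the nose end. Starts upright in its socket of the rack, hanging on its collar.
- drift_tip (a point): Centre of the nose's lower end.
- drift_collar (a point): Centre of the collar's underside, 74 mm above the nose end; this face seats on the hub and on the rack.
- rack: Wooden rack, fixed: block 60 mm (x) x 150 mm (y) x 80 mm high. Origin: centre of its underside on the table, z up. Two vertical through sockets: the drift's (20 mm diameter) at y = +38 mm, the fat drift's (31 mm) at y = -38 mm.
- socket (a point): Centre of the mouth of the drift's own socket, on the rack's top, 80 mm above the table.
- fat_drift: A fatter drift of the same length and grip (nose 26 mm, collar 42 mm diameter) in the other socket of the rack: too big for the bore, to be left alone. Its grip reaches 168 mm above the table. Origin: centre of the nose's lower end.
- oil_bottle: Bystander: white bottle, 48 mm diameter, 110 mm high, standing between the stand and the rack. Origin: centre of its underside.
- spare_pin: Bystander: loose brass pin, 24 mm diameter, 30 mm high, standing between the stand and the rack. Not the pin of this job. Origin: centre of its underside.

How it is judged:
By the outcome, as a careful person would: the job done as asked, in the order asked, and still so for the second after the job is handed in, with the robot touching nothing.
It also fails if it takes over 72 s, if anything falls off the work surface, if the arm or the gripper's body presses on something with over 40 N, if the wrist force passes 120 N, or if a joint passes its speed limit or range.

## Working session

There is one attempt and no reset: what is moved stays moved. The work goes in short steps, Python scripts to look and compute and a tool call to move; the robot and the scene stay as the last step left them, time stands still between calls to the robot, and variables do not carry over. Pictures are saved under pics/ and viewed, and the job is handed in when it is done.

Besides the shell and the picture viewer there is one more tool, called after "Emit:" as name(argument=value, ...), one argument or row to a line, values as JSON. send_rows: Moves the arm, as the interface text tells. Its arguments: {"type":"object","properties":{"steps":{"type":"array"},"grip":{"type":"number"},"grip_force":{"type":"number"}},"required":["steps"]}

```bash
mkdir -p pics; python3 - <<'E'
from workcell import arm
import cv2,numpy as np
print(arm.state())
for n in ["scene","side","wrist"]:
    m=arm.camera_model(n);print(n,m)
    p,d=arm.capture(n);cv2.imwrite(f"pics/{n}0.png",p);np.save(f"pics/{n}0.npy",d)
print(arm.finger_overhang)
E
```

```text
{'t': 0.0, 'q': array([-7.02786522e+01,  2.81642935e+01,  8.93513967e+01, -1.01361947e-04,
        6.25485476e+01, -6.05141788e+00]), 'qvel': array([0.05517492, 0.02853383, 0.03633844, 0.09297096, 0.06447286,
       0.03733671]), 'joint_efforts': array([-7.59829782e-04, -6.12646222e+01, -2.58174384e+01,  6.92796987e-02,
        4.82655130e-02, -1.15825665e-04]), 'eef_pos': array([ 271.68008356, -562.59389875,  222.05251691]), 'tcp_rot': array([-1.79936111e+02, -6.68260605e-03,  2.57728087e+01]), 'force': array([ 0.04159724, -0.00225674,  0.45791195]), 'ft_torque': array([0.01111361, 0.0216419 , 0.00352749]), 'grip_width': 0.9987221931696841}
scene {'fx': 403.0305868652372, 'fy': 403.0305868652372, 'cx': 323.5550802385989, 'cy': 205.62870263978942, 'position': array([970.45148406,  26.16785502, 729.53467578]), 'rotation': array([35.21081324,  0.2916389 , 92.52164097])}
side {'fx': 389.13647684471727, 'fy': 389.13647684471727, 'cx': 325.01576398658915, 'cy': 198.2114294939, 'position': array([439.17290959, 567.03306913, 452.86819807]), 'rotation': array([  57.93695575,   -1.29738482, -171.97348891])}
wrist {'fx': 310.48587884599317, 'fy': 310.48587884599317, 'cx': 321.03591620246476, 'cy': 201.08337809757091, 'position': array([ 344.46578172, -528.1625525 ,  385.22024707]), 'rotation': array([-1.65910340e+01,  4.04130215e-02, -6.42223313e+01])}
8.0
```

View pics/scene0.png

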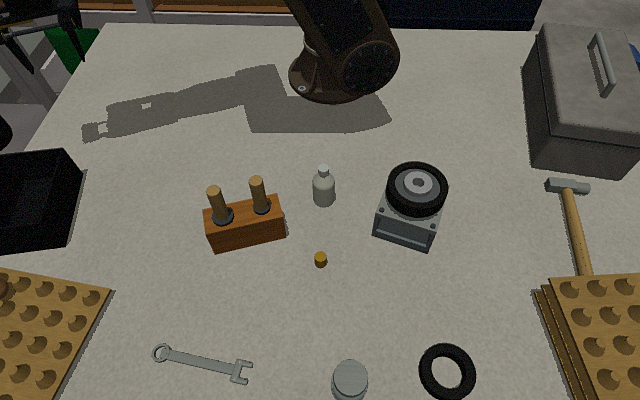

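View pics/side0.png

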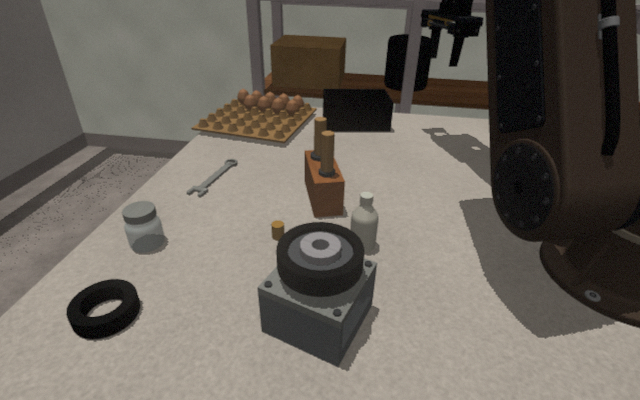

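View pics/wrist0.png

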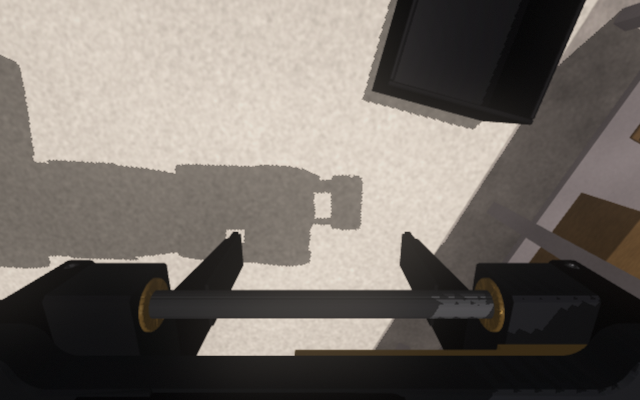

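```bash
cat > h.py <<'E'
import numpy as np,cv2
from scipy.spatial.transform import Rotation as Ro
def Rm(m): return Ro.from_euler('xyz',m['rotation'],degrees=True).as_matrix()
def cloud(m,d):
    v,u=np.mgrid[0:d.shape[0],0:d.shape[1]]
    c=np.stack([(u-m['cx'])/m['fx']*d,-(v-m['cy'])/m['fy']*d,-d],-1)
    return c@Rm(m).T+m['position']
def ray(m,u,v,z):
    r=Rm(m)@np.array([(u-m['cx'])/m['fx'],-(v-m['cy'])/m['fy'],-1])
    return m['position']+r*(z-m['position'][2])/r[2]
def proj(m,p):
    c=(np.asarray(p)-m['position'])@Rm(m)
    return np.array([m['cx']+m['fx']*c[...,0]/-c[...,2], m['cy']-m['fy']*c[...,1]/-c[...,2]]).T
E
python3 - <<'E'
from workcell import arm
from h import *
for n in ["scene","side"]:
    m=arm.camera_model(n);print({k:(v.tolist() if hasattr(v,'tolist') else v) for k,v in m.items() if k not in('position','rotation')})
    p=cv2.imread(f"pics/{n}0.png");d=np.load(f"pics/{n}0.npy");P=cloud(m,d)
    for nm,lo,hi in [("grips",150,175),("hubwheel",105,150),("racktop",74,84),("plate",83,90)]:
        M=(d>0)&(P[...,2]>lo)&(P[...,2]<hi)&(P[...,0]>330)&(P[...,0]<800)&(abs(P[...,1])<350)
        k,l,s,c=cv2.connectedComponentsWithStats(M.astype(np.uint8))
        for i in range(1,k):
            if s[i,4]>12:
                q=P[l==i];print(n,nm,s[i].tolist(),q.mean(0).round(1),q.min(0).round(1),q.max(0).round(1))
p=cv2.imread("pics/scene0.png")
cv2.imwrite("pics/sc_crop.png",cv2.resize(p[140:280,190:460],None,fx=2.95,fy=2.95,interpolation=cv2.INTER_CUBIC))
p=cv2.imread("pics/side0.png")
cv2.imwrite("pics/sd_crop.png",cv2.resize(p[110:360,230:430],None,fx=2.4,fy=2.4,interpolation=cv2.INTER_CUBIC))
E
```

```text
{'fx': 403.0305868652372, 'fy': 403.0305868652372, 'cx': 323.5550802385989, 'cy': 205.62870263978942}
scene grips [249, 175, 15, 18, 208] [ 528.1 -117.2  165.1] [ 512.  -130.4  150.4] [ 537.8 -105.6  171.7]
scene grips [206, 185, 16, 17, 216] [ 553.2 -188.4  165. ] [ 537.7 -202.5  150.1] [ 562.7 -177.2  171.6]
scene hubwheel [386, 161, 62, 57, 2769] [501.9 176.2 130.6] [435.6 121.7 105.2] [550.7 235.  142.1]
scene hubwheel [318, 163, 11, 11, 92] [441.6  -1.4 110.7] [427.8 -11.7 105.6] [451.5   8.8 114.1]
scene hubwheel [251, 188, 16, 19, 199] [ 533.1 -115.8  128.4] [ 523.3 -130.4  105.3] [ 537.8 -105.8  150. ]
scene hubwheel [209, 195, 18, 21, 215] [ 557.5 -186.1  128.5] [ 543.1 -200.8  105. ] [ 562.6 -177.1  149.7]
scene racktop [314, 173, 20, 14, 130] [450.1  -1.   78.9] [432.  -20.9  74. ] [461.2  19.1  84. ]
scene racktop [202, 193, 82, 44, 1490] [ 542.2 -151.8   80.9] [ 486.1 -235.2   74. ] [588.4 -74.9  84. ]
scene racktop [375, 214, 61, 22, 167] [548.8 159.2  79.3] [528.7 103.3  74. ] [568.3 215.4  84. ]
scene plate [316, 173, 15, 9, 61] [447.1  -0.9  86.3] [432.  -16.   83.1]
[... 928 characters left out ...]
5 139.4]
side racktop [305, 150, 40, 36, 607] [ 532.4 -125.4   78.9] [ 486.2 -225.9   74.2] [586.5 -74.5  83.7]
side racktop [354, 206, 23, 13, 158] [439.7   9.   78.7] [421.1  -6.3  74.1] [459.1  18.9  84. ]
side racktop [258, 266, 119, 63, 638] [492.1 227.   79.2] [416.8 142.8  74. ] [569.1 255.3  84. ]
side plate [311, 151, 10, 9, 50] [ 557.1 -179.    86.6] [ 545.4 -202.9   83.3] [ 568.3 -167.4   89.6]
side plate [319, 168, 17, 8, 74] [ 523.  -109.3   86.5] [ 507.3 -127.1   83.1] [ 540.1 -100.9   89.7]
side plate [358, 204, 16, 9, 70] [439.4   6.   85.9] [427.   -6.3  83. ] [452.9  13.3  89.8]
side plate [258, 258, 120, 66, 2121] [488.  214.6  85.4] [416.4 134.4  83. ] [568.4 254.5  89.9]
```

View pics/sc_crop.png

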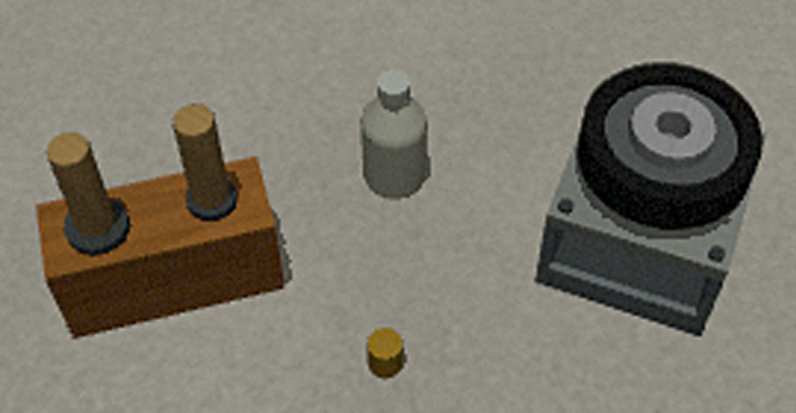

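View pics/sd_crop.png

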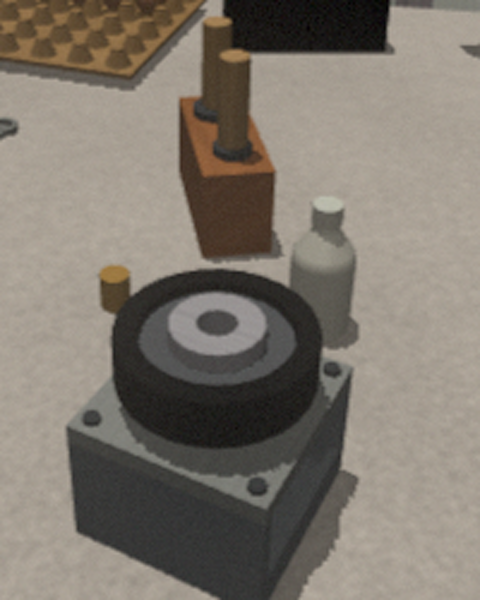

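```bash
python3 - <<'E'
from workcell import arm
from h import *
out={}
for n,hb,g in [("scene",(400,165,445,205),(245,170,272,190)),("side",(290,225,355,270),(316,124,338,146))]:
    m=arm.camera_model(n)
    p=cv2.imread(f"pics/{n}0.png").astype(float);d=np.load(f"pics/{n}0.npy");P=cloud(m,d)
    b=p.mean(2)
    for nm,(x0,y0,x1,y1) in [("hub",hb),("grip",g)]:
        print(n,nm);print(b[y0:y1:2 if nm=='hub' else 1,x0:x1:2 if nm=='hub' else 1].astype(int))
        if nm=="hub": print(P[y0:y1:3,x0:x1:3,2].astype(int))
E
```

```text
scene hub
[[ 12  19  15  25  13  22  23  22  19  21  27  26  22  14   5  32 122 150
  138 136 141 142 141]
 [ 24  22  15  22   1  16   0  16  17   0  10   9  22  11  28  10  11  36
  155 145 144 140 145]
 [  9   8   0   7  61  85  75  81  80  87  57  16   5   6   5   8  20  25
    6  96 148 140 141]
 [ 15  32  78  83  80  73  81  98 120 115  76  71  80  57   1  15  12  26
   21  11  69 148 136]
 [ 82  83  76  71  98 136 134 135 132 134 140 134 136  64  82  59   0   9
   25  10   7  99 148]
 [ 74  72  75  95 138 135 135 134 133 131 133 128 135 137  99  75  81  10
    9  21   5   8 125]
 [ 77  75  57 136 133 134 134 141 121 131 147 136 132 137 138  98  77  84
   13  30  17  12   2]
 [ 76  76 109 132 132 134 136  55  64  58  53  92 133 136 134 138  75  77
   84   0  26   3   8]
 [ 83  79 104 135 133 135  99  58  68  66  68  56 122 135 133 131  74  78
   76  19   5  23  23]
 [ 80  79  97 135 136 132 139  57  70  61  63  44 119 132 131 130 105  78
   74  80   4  28  30]
 [ 78  82  29 139 129 134 132 114  98  65  55  38 136 135 128 131  90  78
   81  81   7  24  19]
 [ 79  80  44  95 136 1
[... 9919 characters left out ...]
2  60  62  58  60  57  59  53
  114 154 154 156]
 [ 64  61  61  60  56  60  61  62  59  58  61  65  63  59  57  56  56  53
  114 154 154 154]
 [ 61  64  60  60  59  58  62  63  60  62  63  62  62  55  57  55  57  54
  116 154 157 156]
 [ 59  67  61  62  58  59  61  62  61  60  65  61  62  59  57  57  54  53
  117 155 154 155]
 [ 60  62  59  63  55  59  64  61  62  61  67  61  59  55  59  55  56  54
  115 153 152 155]
 [ 62  58  65  59  61  60  64  63  65  62  61  65  63  60  58  57  58  59
  116 151 154 156]
 [ 58  61  64  62  57  56  63  64  61  61  63  61  62  56  59  57  59  63
  122 155 156 155]
 [ 61  60  58  60  59  61  64  60  60  63  64  63  58  60  59  59  54  66
  121 154 150 156]]
```

```bash
python3 - <<'E'
from workcell import arm
from h import *
for n,hb,thr,bthr in [("scene",(400,165,445,205),112,100),("side",(290,225,355,270),118,110)]:
    m=arm.camera_model(n)
    b=cv2.imread(f"pics/{n}0.png").mean(2)
    x0,y0,x1,y1=hb;
    B=cv2.resize(b[y0:y1,x0:x1],None,fx=8,fy=8,interpolation=cv2.INTER_LINEAR)
    c,h=cv2.findContours((B>thr).astype(np.uint8),cv2.RETR_CCOMP,cv2.CHAIN_APPROX_NONE)
    for i,cc in enumerate(c):
        if len(cc)<150: continue
        if cc.reshape(-1,2).min()<=0: continue
        e=cv2.fitEllipse(cc)
        u=(e[0][0]+.5)/8-.5+x0; v=(e[0][1]+.5)/8-.5+y0
        print(n,'hub' if h[0][i][3]<0 else 'bore',round(u,2),round(v,2),np.round(e[1],1)/8,ray(m,u,v,138).round(1))
    # pixel->drift top center z=168, mask via cloud
    P=cloud(m,np.load(f"pics/{n}0.npy"))
    for nm,cx in (("slim",(520,-115)),("fat",(550,-186))):
        near=np.hypot(P[...,0]-cx[0],P[...,1]-cx[1])<30
        M=near&(P[...,2]>155)&(b>(82 if n=='scene' else 85))&(b<130)
        M=M.astype(np.uint8)
        k,l,s,_=cv2.connectedComponentsWithStats(M); j=1+s[1:,4].argmax(); M=(l==j).astype(np.uint8)
        cc=max(cv2.findContours(M,0,1)[0],key=len); e=cv2.fitEllipse(cv2.convexHull(cc))
        print(n,nm,s[j],e,ray(m,*e[0],168).round(1))
    # fit vertical cylinder axis (r=13) on depth points of grips
    from scipy.optimize import least_squares
    for nm,cx in (("slim",(526,-115)),("fat",(550,-186))):
        near=(np.hypot(P[...,0]-cx[0],P[...,1]-cx[1])<32)&(P[...,2]>95)&(P[...,2]<163)
        q=P[near]
        r=least_squares(lambda a:np.hypot(q[:,0]-a[0],q[:,1]-a[1])-13,cx,loss='soft_l1');print(n,nm,'cyl',r.x.round(1),len(q))
E
```

```text
scene hub 418.02 181.93 [21.3    28.1125] [492.2 179.  138. ]
scene bore 417.98 181.75 [ 9.1875 12.875 ] [491.7 179.  138. ]
scene slim [249 175  14  11 116] ((255.17076110839844, 179.995361328125), (10.234480857849121, 13.649029731750488), 77.9731216430664) [ 523.6 -118.7  168. ]
scene fat [206 185  14  11 120] ((212.3562774658203, 189.9667205810547), (10.20518970489502, 14.032891273498535), 70.80301666259766) [ 548.9 -190.8  168. ]
scene slim cyl [ 523.2 -118.9] 302
scene fat cyl [ 548.4 -190.8] 320
side hub 319.96 244.53 [25.55   40.6375] [493.1 180.  138. ]
side bore 319.96 244.09 [11.075  17.8375] [493.2 179.1 138. ]
side slim [322 131  13   9  57] ((328.8970947265625, 134.58152770996094), (8.225248336791992, 14.10792350769043), 114.70669555664062) [ 520.4 -107.2  168. ]
side fat [315 117  11   4  36] ((320.04156494140625, 118.70645904541016), (3.938309669494629, 10.444496154785156), 89.18225860595703) [ 549.1 -185.8  168. ]
side slim cyl [ 523.6 -119.5] 424
side fat cyl [ 548.9 -191.4] 245
```

Emit:
send_rows(
  steps=[
    {"travel": [0, 0, 0], "delta_rot": [0, 0, -7]},
    {"travel": [0, 0, 0], "delta_rot": [0, 0, -7]},
    {"travel": [0, 0, 0], "delta_rot": [0, 0, -7]},
    {"travel": [0, 0, 0], "delta_rot": [0, 0, -7]},
    {"travel": [0, 0, 0], "delta_rot": [0, 0, -7]},
    {"travel": [0, 0, 0], "delta_rot": [0, 0, -7]},
    {"travel": [0, 0, 0], "delta_rot": [0, 0, -7]},
    {"travel": [0, 0, 0], "delta_rot": [0, 0, -7]},
    {"travel": [0, 0, 0], "delta_rot": [0, 0, -7]},
    {"travel": [0, 0, 0], "delta_rot": [0, 0, -7]},
  ],
  grip=-1,
  grip_force=60,
)

```text
t: 0.98
eef_pos: [271.7, -562.7, 222.4]
tcp_rot: [-180.0, -0.0, 96.1]
force: [-0.7, 0.2, 0.2]
grip_width: 0.999
```

Emit:
send_rows(
  steps=[
    {"travel": [0, 0, 0], "delta_rot": [0, 0, -7]},
    {"travel": [0, 0, 0], "delta_rot": [0, 0, -6.5]},
    {"travel": [24, 27.5, 0], "delta_rot": [0, 0, 0]},
    {"travel": [24, 27.5, 0], "delta_rot": [0, 0, 0]},
    {"travel": [24, 27.5, 0], "delta_rot": [0, 0, 0]},
    {"travel": [24, 27.5, 0], "delta_rot": [0, 0, 0]},
    {"travel": [24, 27.5, 0], "delta_rot": [0, 0, 0]},
    {"travel": [24, 27.5, 0], "delta_rot": [0, 0, 0]},
    {"travel": [24, 27.5, 0], "delta_rot": [0, 0, 0]},
    {"travel": [24, 27.5, 0], "delta_rot": [0, 0, 0]},
  ],
)

```text
t: 1.82
eef_pos: [416.6, -307.3, 222.6]
tcp_rot: [-180.0, -0.0, 109.3]
force: [1.4, -0.1, -0.1]
grip_width: 1.001
```

Emit:
send_rows(
  steps=[
    {"travel": [24, 27.5, 0], "delta_rot": [0, 0, 0]},
    {"travel": [24, 27.5, 0], "delta_rot": [0, 0, 0]},
    {"travel": [24, 27.5, 0], "delta_rot": [0, 0, 0]},
    {"travel": [24, 27.5, 0], "delta_rot": [0, 0, 0]},
    {"travel": [24, 27.5, 0], "delta_rot": [0, 0, 0]},
    {"travel": [24, 27.5, 0], "delta_rot": [0, 0, 0]},
    {"travel": [0, 0, 0], "delta_rot": [0, 0, 0]},
    {"travel": [0, 0, 0], "delta_rot": [0, 0, 0]},
    {"travel": [0, 0, 0], "delta_rot": [0, 0, 0]},
    {"travel": [0, 0, 0], "delta_rot": [0, 0, 0]},
  ],
)

```text
t: 2.65
eef_pos: [523.8, -119.5, 222.5]
tcp_rot: [-180.0, 0.0, 109.2]
force: [-0.4, -1.6, 0.5]
grip_width: 1.001
```

```bash
python3 - <<'E'
from workcell import arm
from h import *
s=arm.state();print(s['t'],s['eef_pos'],s['tcp_rot'],s['force'])
m=arm.camera_model("wrist");p,d=arm.capture("wrist");cv2.imwrite("pics/w1.png",p);np.save("pics/w1.npy",d);np.save("pics/w1m.npy",m)
P=cloud(m,d)
print(proj(m,[523.4,-119.2,168]),proj(m,[548.6,-191.1,168]))
E
```

```text
2.65 [ 523.82390248 -119.51229256  222.533413  ] [-1.79979937e+02  6.09161868e-05  1.09210909e+02] [-0.38651501 -1.56745021  0.53679243]
[321.06728906 220.43935697] [321.22223909 308.23874057]
```

View pics/w1.png

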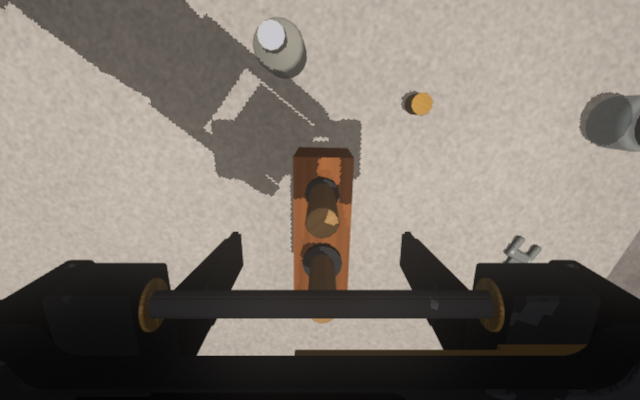

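The wrist view shows the slim drift's top at about (322,221), which agrees with the predicted (321,220), and the fat drift's top is hidden at about (321,308). Next I'll find the rack's midline and the collars, which give the socket centre.

```bash
python3 - <<'E'
from h import *
from workcell import arm
m=np.load("pics/w1m.npy",allow_pickle=True).item();d=np.load("pics/w1.npy");
for n,mm,dd in [("wrist",m,d),("scene",arm.camera_model("scene"),np.load("pics/scene0.npy"))]:
    P=cloud(mm,dd)
    M=(P[...,2]>74)&(P[...,2]<86)&(abs(P[...,0]-536)<70)&(abs(P[...,1]+155)<100)
    q=P[M]; a=np.radians(19.3);R=np.array([[np.cos(a),np.sin(a)],[-np.sin(a),np.cos(a)]])
    r=(q[:,:2]-[523.4,-119.2])@R.T
    print(n,len(q),np.percentile(q[:,2],[10,50,90]).round(1),np.percentile(r[:,0],[0,1,99,100]).round(1),np.percentile(r[:,1],[0,1,99,100]).round(1))
    print(cv2.minAreaRect(q[:,:2].astype(np.float32)))
    G=(np.hypot(P[...,0]-523.4,P[...,1]+119.2)<25)
    g=P[G&(P[...,2]>158)];print('top',g.mean(0).round(1),len(g))
E
```

```text
wrist 4527 [80.2 81.1 82.1] [-30.4 -29.1  31.1  32.4] [-115.6 -113.3   34.    34.6]
((537.9131469726562, -157.48191833496094), (59.938255310058594, 150.25936889648438), 18.126123428344727)
top [ 518.7 -103.   284.1] 3464
scene 1519 [79.1 81.1 82.8] [-31.7 -29.8  31.8  32.7] [-113.7 -112.5   35.4   37.1]
((536.8013305664062, -155.26657104492188), (63.0128288269043, 150.1074981689453), 18.131622314453125)
top [ 527.1 -117.6  167.4] 172
```

Emit:
send_rows(
  steps=[
    {"travel": [0.4, -0.3, 12], "delta_rot": [0, 0, 0]},
    {"travel": [0, 0, 15], "delta_rot": [0, 0, 0]},
    {"travel": [0, 0, 15], "delta_rot": [0, 0, 0]},
    {"travel": [0, 0, 15], "delta_rot": [0, 0, 0]},
    {"travel": [0, 0, 15], "delta_rot": [0, 0, 0]},
    {"travel": [0, 0, 12], "delta_rot": [0, 0, 0]},
    {"travel": [0, 0, 10], "delta_rot": [0, 0, 0]},
    {"travel": [0, 0, 6], "delta_rot": [0, 0, 0]},
    {"travel": [0, 0, 3.5], "delta_rot": [0, 0, 0]},
    {"travel": [0, 0, 0], "delta_rot": [0, 0, 0]},
  ],
)

```text
t: 3.53
eef_pos: [523.7, -118.6, 118.8]
tcp_rot: [-180.0, -0.0, 109.2]
force: [-0.3, -0.0, 0.4]
grip_width: 1.0
```

Emit:
send_rows(
  steps=[
    {"travel": [0, 0, 0], "delta_rot": [0, 0, 0]},
    {"travel": [0, 0, 0], "delta_rot": [0, 0, 0]},
    {"travel": [0, 0, 0], "delta_rot": [0, 0, 0]},
    {"travel": [0, 0, 0], "delta_rot": [0, 0, 0]},
    {"travel": [0, 0, 0], "delta_rot": [0, 0, 0]},
    {"travel": [0, 0, 0], "delta_rot": [0, 0, 0]},
    {"travel": [0, 0, 0], "delta_rot": [0, 0, 0]},
    {"travel": [0, 0, 0], "delta_rot": [0, 0, 0]},
    {"travel": [0, 0, 0], "delta_rot": [0, 0, 0]},
    {"travel": [0, 0, 0], "delta_rot": [0, 0, 0]},
  ],
  grip=1,
  grip_force=60,
)

```text
t: 4.37
eef_pos: [523.9, -118.3, 119.1]
tcp_rot: [-180.0, 0.0, 109.3]
force: [-0.3, -0.8, 0.1]
grip_width: 0.356
```

```bash
python3 - <<'E'
from workcell import arm
s=arm.state();print(s['t'],s['eef_pos'],s['tcp_rot'],s['force'],s['ft_torque'],s['grip_width'])
E
```

```text
4.3667 [ 523.87466602 -118.30171669  119.14041383] [-1.79998480e+02  4.04989635e-03  1.09274208e+02] [-0.26648705 -0.76441178  0.0683701 ] [ 0.04988509 -0.12288622  0.03381554] 0.35637519113697275
```

Emit:
send_rows(
  steps=[
    {"travel": [0, 0, 0], "delta_rot": [0, 0, 0]},
    {"travel": [0, 0, 0], "delta_rot": [0, 0, 0]},
    {"travel": [0, 0, 0], "delta_rot": [0, 0, 0]},
    {"travel": [0, 0, 0], "delta_rot": [0, 0, 0]},
    {"travel": [0, 0, 0], "delta_rot": [0, 0, 0]},
    {"travel": [0, 0, 0], "delta_rot": [0, 0, 0]},
    {"travel": [0, 0, 0], "delta_rot": [0, 0, 0]},
    {"travel": [0, 0, -2], "delta_rot": [0, 0, 0]},
    {"travel": [0, 0, -4], "delta_rot": [0, 0, 0]},
    {"travel": [0, 0, -4], "delta_rot": [0, 0, 0]},
  ],
)

```text
t: 5.2
eef_pos: [523.7, -118.3, 129.3]
tcp_rot: [-180.0, -0.0, 109.3]
force: [1.1, -0.3, -2.4]
grip_width: 0.266
```

```bash
python3 - <<'E'
from workcell import arm
s=arm.state();print(s['t'],s['eef_pos'],s['tcp_rot'],s['force'],s['ft_torque'],s['grip_width'])
E
```

```text
5.2 [ 523.69334076 -118.26966438  129.28341778] [-1.79966869e+02 -1.91692473e-02  1.09272252e+02] [ 1.06779239 -0.26506504 -2.44180847] [-0.00030621 -0.11512822 -0.02107289] 0.2657822204911674
```

Emit:
send_rows(
  steps=[
    {"travel": [0, 0, -8], "delta_rot": [0, 0, 0]},
    {"travel": [0, 0, -16], "delta_rot": [0, 0, 0]},
    {"travel": [0, 0, -18], "delta_rot": [0, 0, 0]},
    {"travel": [0, 0, -18], "delta_rot": [0, 0, 0]},
    {"travel": [0, 0, -18], "delta_rot": [0, 0, 0]},
    {"travel": [0, 0, -18], "delta_rot": [0, 0, 0]},
    {"travel": [0, 0, -18], "delta_rot": [0, 0, 0]},
    {"travel": [0, 0, -18], "delta_rot": [0, 0, 0]},
    {"travel": [0, 0, -12], "delta_rot": [0, 0, 0]},
    {"travel": [0, 0, -6], "delta_rot": [0, 0, 0]},
  ],
)

```text
t: 6.03
eef_pos: [524.1, -118.4, 281.5]
tcp_rot: [179.9, 0.1, 109.3]
force: [0.4, -0.1, -1.9]
grip_width: 0.267
```

Emit:
send_rows(
  steps=[
    {"travel": [10, 2, 0], "delta_rot": [0, 0, 0]},
    {"travel": [20, 5, 0], "delta_rot": [0, 0, 0]},
    {"travel": [30, 7, 0], "delta_rot": [0, 0, 0]},
    {"travel": [30, 7, 0], "delta_rot": [0, 0, 0]},
    {"travel": [30, 7, 0], "delta_rot": [0, 0, 0]},
    {"travel": [30, 7, 0], "delta_rot": [0, 0, 0]},
    {"travel": [30, 7, 0], "delta_rot": [0, 0, 0]},
    {"travel": [30, 7, 0], "delta_rot": [0, 0, 0]},
    {"travel": [30, 7, 0], "delta_rot": [0, 0, 0]},
    {"travel": [20, 5, 0], "delta_rot": [0, 0, 0]},
  ],
)

```text
t: 6.87
eef_pos: [494.2, 150.0, 278.3]
tcp_rot: [-179.9, -0.0, 109.3]
force: [0.8, -1.3, -2.6]
grip_width: 0.268
```

Emit:
send_rows(
  steps=[
    {"travel": [15, 4, 0], "delta_rot": [0, 0, 0]},
    {"travel": [10, 3, 0], "delta_rot": [0, 0, 0]},
    {"travel": [5, 2, 0], "delta_rot": [0, 0, 0]},
    {"travel": [1.8, 1.3, 0], "delta_rot": [0, 0, 0]},
    {"travel": [0, 0, 0], "delta_rot": [0, 0, 0]},
    {"travel": [0, 0, 0], "delta_rot": [0, 0, 0]},
    {"travel": [0, 0, 0], "delta_rot": [0, 0, 0]},
    {"travel": [0, 0, 0], "delta_rot": [0, 0, 0]},
    {"travel": [0, 0, 0], "delta_rot": [0, 0, 0]},
    {"travel": [0, 0, 0], "delta_rot": [0, 0, 0]},
  ],
)

```text
t: 7.7
eef_pos: [494.9, 180.3, 279.1]
tcp_rot: [180.0, 0.0, 109.2]
force: [0.1, 0.3, -2.8]
grip_width: 0.266
```

```bash
python3 - <<'E'
from workcell import arm
from h import *
s=arm.state();print(s['t'],s['eef_pos'],s['tcp_rot'],s['force'],s['ft_torque'],s['grip_width'])
ims=[]
for n in ("scene","side"):
    p,d=arm.capture(n);cv2.imwrite(f"pics/{n}2.png",p);np.save(f"pics/{n}2.npy",d)
    m=arm.camera_model(n)
    c=proj(m,[492.5,179.1,170]).astype(int);print(c)
    ims.append(cv2.resize(p[max(0,c[1]-70):c[1]+80,c[0]-50:c[0]+50],(400,600),interpolation=cv2.INTER_CUBIC))
cv2.imwrite("pics/c2.png",np.hstack(ims))
E
```

```text
7.7 [494.93224118 180.33540578 279.1204491 ] [1.79999017e+02 5.92825892e-03 1.09242268e+02] [ 0.05263285  0.27419853 -2.7728661 ] [ 0.02880661 -0.13447192 -0.01480849] 0.26574556298829094
[421 171]
[320 223]
```

View pics/c2.png

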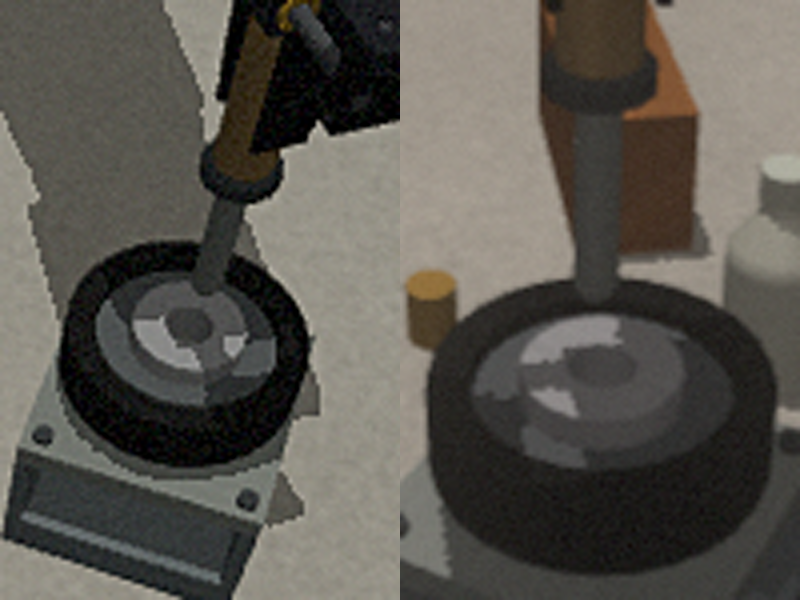

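```bash
python3 - <<'E'
from workcell import arm
from h import *
from scipy.optimize import least_squares
for n in ("scene","side"):
    m=arm.camera_model(n);P=cloud(m,np.load(f"pics/{n}2.npy"));b=cv2.imread(f"pics/{n}2.png").mean(2)
    near=(np.hypot(P[...,0]-492.5,P[...,1]-179)<25)
    print(n,'zmin',P[near&(P[...,2]>150)][:,2].min())
    for lo,hi,r in ((172,202,7),(202,233,7),(252,275,13)):
        q=P[near&(P[...,2]>lo)&(P[...,2]<hi)]
        f=least_squares(lambda a:np.hypot(q[:,0]-a[0],q[:,1]-a[1])-r,(492,179),loss='soft_l1',f_scale=1)
        print(n,lo,f.x.round(1),len(q),np.abs(f.fun).mean().round(2))
    # silhouette midlines: per-row edges of nose by depth mask
    for z in (180,195,210,225):
        M=near&(abs(P[...,2]-z)<9)&(P[...,2]>168)
        v=int(round(proj(m,[492.5,179,z])[1])); u=np.where(M[v])[0]; print(z,v,u.min() if len(u) else None,u.max() if len(u) else None, end=' ; ')
    print()
    z=P[near&(P[...,2]>136)&(P[...,2]<142)];print('hub z',np.median(z[:,2]))
E
```

```text
scene zmin 171.8491118835965
scene 172 [494.5 179.6] 90 0.48
scene 202 [494.7 179.6] 99 0.48
scene 252 [494.7 180.2] 161 1.21
180 167 420 427 ; 195 162 421 429 ; 210 156 423 431 ; 225 150 425 425 ; 
hub z 139.46709169422866
side zmin 166.1312312106653
side 172 [495.  179.4] 230 0.44
side 202 [495.  179.4] 273 0.44
side 252 [495.  179.1] 453 1.1
180 217 314 324 ; 195 207 314 325 ; 210 196 314 325 ; 225 185 314 325 ; 
hub z 137.77238704788027
```

Emit:
send_rows(
  steps=[
    {"travel": [0.6, -1.8, 0], "delta_rot": [0, 0, 0]},
    {"travel": [0, 0, 4], "delta_rot": [0, 0, 0]},
    {"travel": [0, 0, 6], "delta_rot": [0, 0, 0]},
    {"travel": [0, 0, 6], "delta_rot": [0, 0, 0]},
    {"travel": [0, 0, 4], "delta_rot": [0, 0, 0]},
    {"travel": [0, 0, 1], "delta_rot": [0, 0, 0]},
    {"travel": [0, 0, 0], "delta_rot": [0, 0, 0]},
    {"travel": [0, 0, 0], "delta_rot": [0, 0, 0]},
    {"travel": [0, 0, 0], "delta_rot": [0, 0, 0]},
    {"travel": [0, 0, 0], "delta_rot": [0, 0, 0]},
  ],
)

```text
t: 8.63
eef_pos: [493.1, 180.7, 258.3]
tcp_rot: [180.0, 0.0, 109.3]
force: [-0.2, -0.0, -2.3]
grip_width: 0.266
```

```bash
python3 - <<'E'
from workcell import arm
from h import *
s=arm.state();print(s['t'],s['eef_pos'],s['tcp_rot'],s['force'],s['ft_torque'],s['grip_width'])
ims=[]
for n in ("scene","side"):
    p,d=arm.capture(n);cv2.imwrite(f"pics/{n}3.png",p);np.save(f"pics/{n}3.npy",d)
    m=arm.camera_model(n)
    c=proj(m,[492.5,179.1,150]).astype(int)
    ims.append(cv2.resize(p[max(0,c[1]-45):c[1]+45,c[0]-30:c[0]+30],(400,600),interpolation=cv2.INTER_CUBIC))
cv2.imwrite("pics/c3.png",np.hstack(ims))
E
```

```text
8.6333 [493.07615322 180.66392997 258.31542368] [1.79975957e+02 6.65414269e-03 1.09269559e+02] [-1.61392166e-01 -5.89886343e-04 -2.33451252e+00] [ 0.00558252 -0.12708276 -0.01059395] 0.26617165215251526
```

View pics/c3.png

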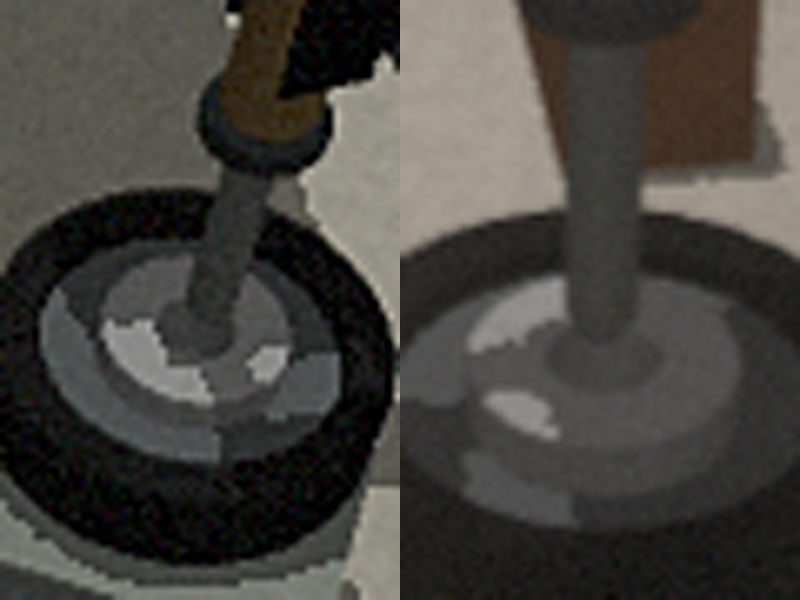

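The tip sits over the bore in both views: about (205,340) in the left panel and (600,340) in the right. I'll lower it slowly into the bore.

Emit:
send_rows(
  steps=[
    {"travel": [-0.4, 0, 1], "delta_rot": [0, 0, 0]},
    {"travel": [0, 0, 1.5], "delta_rot": [0, 0, 0]},
    {"travel": [0, 0, 1.5], "delta_rot": [0, 0, 0]},
    {"travel": [0, 0, 1.5], "delta_rot": [0, 0, 0]},
    {"travel": [0, 0, 1.5], "delta_rot": [0, 0, 0]},
    {"travel": [0, 0, 1], "delta_rot": [0, 0, 0]},
    {"travel": [0, 0, 1], "delta_rot": [0, 0, 0]},
    {"travel": [0, 0, 1], "delta_rot": [0, 0, 0]},
    {"travel": [0, 0, 1], "delta_rot": [0, 0, 0]},
    {"travel": [0, 0, 1], "delta_rot": [0, 0, 0]},
  ],
)

```text
t: 9.57
eef_pos: [493.1, 180.3, 246.0]
tcp_rot: [180.0, 0.0, 109.3]
force: [-0.4, -0.1, -2.4]
grip_width: 0.267
```

Emit:
send_rows(
  steps=[
    {"travel": [0, 0, 1], "delta_rot": [0, 0, 0]},
    {"travel": [0, 0, 1], "delta_rot": [0, 0, 0]},
    {"travel": [0, 0, 1], "delta_rot": [0, 0, 0]},
    {"travel": [0, 0, 1], "delta_rot": [0, 0, 0]},
    {"travel": [0, 0, 1], "delta_rot": [0, 0, 0]},
    {"travel": [0, 0, 1], "delta_rot": [0, 0, 0]},
    {"travel": [0, 0, 1], "delta_rot": [0, 0, 0]},
    {"travel": [0, 0, 1], "delta_rot": [0, 0, 0]},
    {"travel": [0, 0, 1], "delta_rot": [0, 0, 0]},
    {"travel": [0, 0, 1], "delta_rot": [0, 0, 0]},
  ],
)

```text
t: 10.4
eef_pos: [493.1, 180.3, 236.0]
tcp_rot: [180.0, 0.0, 109.3]
force: [0.3, -0.2, -3.1]
grip_width: 0.27
```

Emit:
send_rows(
  steps=[
    {"travel": [0, 0, 0.8], "delta_rot": [0, 0, 0]},
    {"travel": [0, 0, 0.8], "delta_rot": [0, 0, 0]},
    {"travel": [0, 0, 0.6], "delta_rot": [0, 0, 0]},
    {"travel": [0, 0, 0.5], "delta_rot": [0, 0, 0]},
    {"travel": [0, 0, 0.5], "delta_rot": [0, 0, 0]},
    {"travel": [0, 0, 0.5], "delta_rot": [0, 0, 0]},
    {"travel": [0, 0, 0.5], "delta_rot": [0, 0, 0]},
    {"travel": [0, 0, 0.4], "delta_rot": [0, 0, 0]},
    {"travel": [0, 0, 0.4], "delta_rot": [0, 0, 0]},
    {"travel": [0, 0, 0.4], "delta_rot": [0, 0, 0]},
  ],
)

```text
t: 11.23
eef_pos: [493.1, 180.3, 230.7]
tcp_rot: [-180.0, 0.0, 109.3]
force: [-0.1, -0.0, -2.1]
grip_width: 0.264
```

Emit:
send_rows(
  steps=[
    {"travel": [0, 0, 0.4], "delta_rot": [0, 0, 0]},
    {"travel": [0, 0, 0.4], "delta_rot": [0, 0, 0]},
    {"travel": [0, 0, 0.4], "delta_rot": [0, 0, 0]},
    {"travel": [0, 0, 0.4], "delta_rot": [0, 0, 0]},
    {"travel": [0, 0, 0.3], "delta_rot": [0, 0, 0]},
    {"travel": [0, 0, 0.3], "delta_rot": [0, 0, 0]},
    {"travel": [0, 0, 0.3], "delta_rot": [0, 0, 0]},
    {"travel": [0, 0, 0.3], "delta_rot": [0, 0, 0]},
    {"travel": [0, 0, 0.3], "delta_rot": [0, 0, 0]},
    {"travel": [0, 0, 0.3], "delta_rot": [0, 0, 0]},
  ],
)

```text
t: 12.07
eef_pos: [493.6, 180.4, 227.9]
tcp_rot: [179.9, 0.0, 109.3]
force: [0.2, 0.1, 5.4]
grip_width: 0.268
```

Emit:
send_rows(
  steps=[
    {"travel": [0, 0, 0.2], "delta_rot": [0, 0, 0]},
    {"travel": [0, 0, 0.2], "delta_rot": [0, 0, 0]},
    {"travel": [0, 0, 0.2], "delta_rot": [0, 0, 0]},
    {"travel": [0, 0, 0.3], "delta_rot": [0, 0, 0]},
    {"travel": [0, 0, 0.3], "delta_rot": [0, 0, 0]},
    {"travel": [0, 0, 0.3], "delta_rot": [0, 0, 0]},
    {"travel": [0, 0, 0.3], "delta_rot": [0, 0, 0]},
    {"travel": [0, 0, 0.3], "delta_rot": [0, 0, 0]},
    {"travel": [0, 0, 0.3], "delta_rot": [0, 0, 0]},
    {"travel": [0, 0, 0.3], "delta_rot": [0, 0, 0]},
  ],
)

```text
t: 12.9
eef_pos: [493.1, 180.2, 224.5]
tcp_rot: [-180.0, 0.0, 109.3]
force: [-0.4, 0.5, 4.6]
grip_width: 0.267
```

```bash
python3 - <<'E'
from workcell import arm
s=arm.state();print(s['t'],s['eef_pos'],s['tcp_rot'],s['force'],s['ft_torque'])
E
```

```text
12.9 [493.11020095 180.21044138 224.54885495] [-1.79996188e+02  5.65781847e-03  1.09269311e+02] [-0.42934575  0.53596744  4.62710132] [ 0.01752361 -0.12005159  0.01521131]
```

Emit:
send_rows(
  steps=[
    {"travel": [0, 0, 0.4], "delta_rot": [0, 0, 0]},
    {"travel": [0, 0, 0.5], "delta_rot": [0, 0, 0]},
    {"travel": [0, 0, 0.6], "delta_rot": [0, 0, 0]},
    {"travel": [0, 0, 0.6], "delta_rot": [0, 0, 0]},
    {"travel": [0, 0, 0.6], "delta_rot": [0, 0, 0]},
    {"travel": [0, 0, 0.6], "delta_rot": [0, 0, 0]},
    {"travel": [0, 0, 0.6], "delta_rot": [0, 0, 0]},
    {"travel": [0, 0, 0.6], "delta_rot": [0, 0, 0]},
    {"travel": [0, 0, 0.6], "delta_rot": [0, 0, 0]},
    {"travel": [0, 0, 0.6], "delta_rot": [0, 0, 0]},
  ],
)

```text
t: 13.73
eef_pos: [493.1, 180.3, 218.8]
tcp_rot: [-180.0, 0.0, 109.3]
force: [1.0, 0.3, 4.2]
grip_width: 0.269
```

Emit:
send_rows(
  steps=[
    {"travel": [0, 0, 0.7], "delta_rot": [0, 0, 0]},
    {"travel": [0, 0, 0.7], "delta_rot": [0, 0, 0]},
    {"travel": [0, 0, 0.7], "delta_rot": [0, 0, 0]},
    {"travel": [0, 0, 0.7], "delta_rot": [0, 0, 0]},
    {"travel": [0, 0, 0.7], "delta_rot": [0, 0, 0]},
    {"travel": [0, 0, 0.7], "delta_rot": [0, 0, 0]},
    {"travel": [0, 0, 0.7], "delta_rot": [0, 0, 0]},
    {"travel": [0, 0, 0.7], "delta_rot": [0, 0, 0]},
    {"travel": [0, 0, 0.7], "delta_rot": [0, 0, 0]},
    {"travel": [0, 0, 0.7], "delta_rot": [0, 0, 0]},
  ],
)

```text
t: 14.57
eef_pos: [493.1, 180.3, 211.9]
tcp_rot: [180.0, 0.0, 109.3]
force: [-0.3, 0.5, 3.6]
grip_width: 0.27
```

Emit:
send_rows(
  steps=[
    {"travel": [0, 0, 0.7], "delta_rot": [0, 0, 0]},
    {"travel": [0, 0, 0.7], "delta_rot": [0, 0, 0]},
    {"travel": [0, 0, 0.7], "delta_rot": [0, 0, 0]},
    {"travel": [0, 0, 0.7], "delta_rot": [0, 0, 0]},
    {"travel": [0, 0, 0.7], "delta_rot": [0, 0, 0]},
    {"travel": [0, 0, 0.7], "delta_rot": [0, 0, 0]},
    {"travel": [0, 0, 0.7], "delta_rot": [0, 0, 0]},
    {"travel": [0, 0, 0.7], "delta_rot": [0, 0, 0]},
    {"travel": [0, 0, 0.7], "delta_rot": [0, 0, 0]},
    {"travel": [0, 0, 0.7], "delta_rot": [0, 0, 0]},
  ],
)

```text
t: 15.4
eef_pos: [493.1, 180.2, 204.8]
tcp_rot: [-180.0, 0.0, 109.3]
force: [-0.7, 0.3, 4.4]
grip_width: 0.267
```

Emit:
send_rows(
  steps=[
    {"travel": [0, 0, 0.7], "delta_rot": [0, 0, 0]},
    {"travel": [0, 0, 0.7], "delta_rot": [0, 0, 0]},
    {"travel": [0, 0, 0.7], "delta_rot": [0, 0, 0]},
    {"travel": [0, 0, 0.7], "delta_rot": [0, 0, 0]},
    {"travel": [0, 0, 0.7], "delta_rot": [0, 0, 0]},
    {"travel": [0, 0, 0.7], "delta_rot": [0, 0, 0]},
    {"travel": [0, 0, 0.7], "delta_rot": [0, 0, 0]},
    {"travel": [0, 0, 0.7], "delta_rot": [0, 0, 0]},
    {"travel": [0, 0, 0.7], "delta_rot": [0, 0, 0]},
    {"travel": [0, 0, 0.7], "delta_rot": [0, 0, 0]},
  ],
)

```text
t: 16.23
eef_pos: [493.1, 180.2, 197.8]
tcp_rot: [-180.0, 0.0, 109.3]
force: [-0.1, 1.0, 2.9]
grip_width: 0.268
```

Emit:
send_rows(
  steps=[
    {"travel": [0, 0, 0.7], "delta_rot": [0, 0, 0]},
    {"travel": [0, 0, 0.7], "delta_rot": [0, 0, 0]},
    {"travel": [0, 0, 0.7], "delta_rot": [0, 0, 0]},
    {"travel": [0, 0, 0.7], "delta_rot": [0, 0, 0]},
    {"travel": [0, 0, 0.7], "delta_rot": [0, 0, 0]},
    {"travel": [0, 0, 0.7], "delta_rot": [0, 0, 0]},
    {"travel": [0, 0, 0.7], "delta_rot": [0, 0, 0]},
    {"travel": [0, 0, 0.7], "delta_rot": [0, 0, 0]},
    {"travel": [0, 0, 0.7], "delta_rot": [0, 0, 0]},
    {"travel": [0, 0, 0.7], "delta_rot": [0, 0, 0]},
  ],
)

```text
t: 17.07
eef_pos: [492.7, 180.1, 190.3]
tcp_rot: [-179.9, -0.0, 109.3]
force: [0.6, -0.7, -3.4]
grip_width: 0.268
```

Emit:
send_rows(
  steps=[
    {"travel": [0, 0, 0.7], "delta_rot": [0, 0, 0]},
    {"travel": [0, 0, 0.7], "delta_rot": [0, 0, 0]},
    {"travel": [0, 0, 0.7], "delta_rot": [0, 0, 0]},
    {"travel": [0, 0, 0.7], "delta_rot": [0, 0, 0]},
    {"travel": [0, 0, 0.7], "delta_rot": [0, 0, 0]},
    {"travel": [0, 0, 0.7], "delta_rot": [0, 0, 0]},
    {"travel": [0, 0, 0.7], "delta_rot": [0, 0, 0]},
    {"travel": [0, 0, 0.7], "delta_rot": [0, 0, 0]},
    {"travel": [0, 0, 0.7], "delta_rot": [0, 0, 0]},
    {"travel": [0, 0, 0.7], "delta_rot": [0, 0, 0]},
  ],
)

```text
t: 17.9
eef_pos: [493.1, 180.3, 183.9]
tcp_rot: [180.0, 0.0, 109.3]
force: [0.7, -0.2, -3.0]
grip_width: 0.266
```

```bash
python3 - <<'E'
from workcell import arm
from h import *
s=arm.state();print(s['t'],s['eef_pos'],s['force'],s['ft_torque'],s['grip_width'])
ims=[]
for n in ("scene","side"):
    p,d=arm.capture(n);cv2.imwrite(f"pics/{n}4.png",p);np.save(f"pics/{n}4.npy",d)
    m=arm.camera_model(n)
    c=proj(m,[492.5,179.1,120]).astype(int)
    ims.append(cv2.resize(p[max(0,c[1]-75):c[1]+75,c[0]-50:c[0]+50],(400,600),interpolation=cv2.INTER_CUBIC))
    P=cloud(m,d)
    q=P[(np.hypot(P[...,0]-493,P[...,1]-179.5)>20)&(np.hypot(P[...,0]-493,P[...,1]-179.5)<26)]; print(np.percentile(q[(q[:,2]>134)&(q[:,2]<142)][:,2],[10,50,90]))
cv2.imwrite("pics/c4.png",np.hstack(ims))
E
```

```text
17.9 [493.1354808  180.25190595 183.85188232] [ 0.69150406 -0.15596935 -3.01798283] [-0.00864832 -0.13428003  0.01954178] 0.26638288706724944
[137.8121196  139.31903651 140.6998872 ]
[135.56616905 137.56588355 138.41894272]
```

View pics/c4.png

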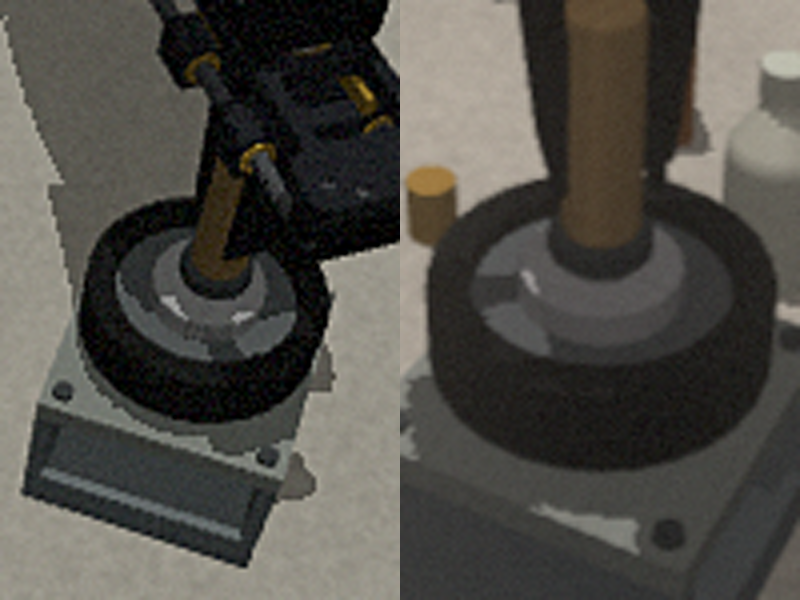

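Emit:
send_rows(
  steps=[
    {"travel": [0, 0, 0.5], "delta_rot": [0, 0, 0]},
    {"travel": [0, 0, 0.5], "delta_rot": [0, 0, 0]},
    {"travel": [0, 0, 0.5], "delta_rot": [0, 0, 0]},
    {"travel": [0, 0, 0.4], "delta_rot": [0, 0, 0]},
    {"travel": [0, 0, 0.3], "delta_rot": [0, 0, 0]},
    {"travel": [0, 0, 0.2], "delta_rot": [0, 0, 0]},
    {"travel": [0, 0, 0.1], "delta_rot": [0, 0, 0]},
    {"travel": [0, 0, 0.1], "delta_rot": [0, 0, 0]},
    {"travel": [0, 0, 0.1], "delta_rot": [0, 0, 0]},
    {"travel": [0, 0, 0.1], "delta_rot": [0, 0, 0]},
  ],
)

```text
t: 18.83
eef_pos: [493.1, 180.2, 181.1]
tcp_rot: [-180.0, 0.0, 109.3]
force: [0.3, -0.0, -3.4]
grip_width: 0.271
```

Emit:
send_rows(
  steps=[
    {"travel": [0, 0, 0.08], "delta_rot": [0, 0, 0]},
    {"travel": [0, 0, 0.08], "delta_rot": [0, 0, 0]},
    {"travel": [0, 0, 0.08], "delta_rot": [0, 0, 0]},
    {"travel": [0, 0, 0.08], "delta_rot": [0, 0, 0]},
    {"travel": [0, 0, 0.08], "delta_rot": [0, 0, 0]},
    {"travel": [0, 0, 0.08], "delta_rot": [0, 0, 0]},
    {"travel": [0, 0, 0.08], "delta_rot": [0, 0, 0]},
    {"travel": [0, 0, 0.08], "delta_rot": [0, 0, 0]},
    {"travel": [0, 0, 0.08], "delta_rot": [0, 0, 0]},
    {"travel": [0, 0, 0.08], "delta_rot": [0, 0, 0]},
  ],
)

```text
t: 19.67
eef_pos: [493.1, 180.3, 180.3]
tcp_rot: [180.0, 0.0, 109.3]
force: [-0.7, 0.3, -2.8]
grip_width: 0.27
```

Emit:
send_rows(
  steps=[
    {"travel": [0, 0, 0.08], "delta_rot": [0, 0, 0]},
    {"travel": [0, 0, 0.08], "delta_rot": [0, 0, 0]},
    {"travel": [0, 0, 0.08], "delta_rot": [0, 0, 0]},
    {"travel": [0, 0, 0.08], "delta_rot": [0, 0, 0]},
    {"travel": [0, 0, 0.08], "delta_rot": [0, 0, 0]},
    {"travel": [0, 0, 0.08], "delta_rot": [0, 0, 0]},
    {"travel": [0, 0, 0.08], "delta_rot": [0, 0, 0]},
    {"travel": [0, 0, 0.08], "delta_rot": [0, 0, 0]},
    {"travel": [0, 0, 0.08], "delta_rot": [0, 0, 0]},
    {"travel": [0, 0, 0.08], "delta_rot": [0, 0, 0]},
  ],
)

```text
t: 20.5
eef_pos: [493.1, 180.3, 179.5]
tcp_rot: [-180.0, 0.0, 109.3]
force: [-0.3, 0.8, -2.8]
grip_width: 0.27
```

Emit:
send_rows(
  steps=[
    {"travel": [0, 0, 0.08], "delta_rot": [0, 0, 0]},
    {"travel": [0, 0, 0.08], "delta_rot": [0, 0, 0]},
    {"travel": [0, 0, 0.08], "delta_rot": [0, 0, 0]},
    {"travel": [0, 0, 0.08], "delta_rot": [0, 0, 0]},
    {"travel": [0, 0, 0.08], "delta_rot": [0, 0, 0]},
    {"travel": [0, 0, 0.08], "delta_rot": [0, 0, 0]},
    {"travel": [0, 0, 0.08], "delta_rot": [0, 0, 0]},
    {"travel": [0, 0, 0.08], "delta_rot": [0, 0, 0]},
    {"travel": [0, 0, 0.08], "delta_rot": [0, 0, 0]},
    {"travel": [0, 0, 0.08], "delta_rot": [0, 0, 0]},
  ],
)

```text
t: 21.33
eef_pos: [493.1, 180.2, 178.7]
tcp_rot: [-180.0, 0.0, 109.3]
force: [0.9, -0.8, -2.5]
grip_width: 0.269
```

Emit:
send_rows(
  steps=[
    {"travel": [0, 0, 0.08], "delta_rot": [0, 0, 0]},
    {"travel": [0, 0, 0.08], "delta_rot": [0, 0, 0]},
    {"travel": [0, 0, 0.08], "delta_rot": [0, 0, 0]},
    {"travel": [0, 0, 0.08], "delta_rot": [0, 0, 0]},
    {"travel": [0, 0, 0.08], "delta_rot": [0, 0, 0]},
    {"travel": [0, 0, 0.08], "delta_rot": [0, 0, 0]},
    {"travel": [0, 0, 0.08], "delta_rot": [0, 0, 0]},
    {"travel": [0, 0, 0.08], "delta_rot": [0, 0, 0]},
    {"travel": [0, 0, 0.08], "delta_rot": [0, 0, 0]},
    {"travel": [0, 0, 0.08], "delta_rot": [0, 0, 0]},
  ],
)

```text
t: 22.17
eef_pos: [493.1, 180.2, 177.9]
tcp_rot: [-180.0, 0.0, 109.3]
force: [-0.3, -0.0, -3.2]
grip_width: 0.269
```

Emit:
send_rows(
  steps=[
    {"travel": [0, 0, 0.07], "delta_rot": [0, 0, 0]},
    {"travel": [0, 0, 0.07], "delta_rot": [0, 0, 0]},
    {"travel": [0, 0, 0.07], "delta_rot": [0, 0, 0]},
    {"travel": [0, 0, 0.07], "delta_rot": [0, 0, 0]},
    {"travel": [0, 0, 0.07], "delta_rot": [0, 0, 0]},
    {"travel": [0, 0, 0.07], "delta_rot": [0, 0, 0]},
    {"travel": [0, 0, 0.07], "delta_rot": [0, 0, 0]},
    {"travel": [0, 0, 0.07], "delta_rot": [0, 0, 0]},
    {"travel": [0, 0, 0.07], "delta_rot": [0, 0, 0]},
    {"travel": [0, 0, 0.07], "delta_rot": [0, 0, 0]},
  ],
)

```text
t: 23.0
eef_pos: [493.1, 180.2, 177.6]
tcp_rot: [180.0, 0.0, 109.3]
force: [-3.1, -0.6, 6.9]
grip_width: 0.264
```

Emit:
send_rows(
  steps=[
    {"travel": [0, 0, 0.01], "delta_rot": [0, 0, 0]},
    {"travel": [0, 0, 0], "delta_rot": [0, 0, 0]},
    {"travel": [0, 0, 0], "delta_rot": [0, 0, 0]},
    {"travel": [0, 0, 0], "delta_rot": [0, 0, 0]},
    {"travel": [0, 0, 0], "delta_rot": [0, 0, 0]},
    {"travel": [0, 0, 0], "delta_rot": [0, 0, 0]},
    {"travel": [0, 0, 0], "delta_rot": [0, 0, 0]},
    {"travel": [0, 0, 0], "delta_rot": [0, 0, 0]},
    {"travel": [0, 0, 0], "delta_rot": [0, 0, 0]},
    {"travel": [0, 0, 0], "delta_rot": [0, 0, 0]},
  ],
)

```text
t: 23.83
eef_pos: [493.2, 180.3, 177.6]
tcp_rot: [180.0, 0.0, 109.3]
force: [-1.5, -0.8, 6.0]
grip_width: 0.268
```

```bash
python3 - <<'E'
from workcell import arm
for i in range(3):
    s=arm.state();print(s['t'],s['eef_pos'],s['tcp_rot'],s['force'],s['ft_torque'],s['joint_efforts'][1:3]);arm.capture("side")
E
```

```text
23.8333 [493.17106334 180.25602828 177.60409172] [1.79972847e+02 9.12480187e-03 1.09272152e+02] [-1.51481398 -0.806094    6.02713213] [-0.11750864  0.38394789  0.00131632] [-48.45033646 -21.47452354]
23.8833 [493.13593467 180.24856796 177.58716329] [1.79980578e+02 9.61510320e-03 1.09272906e+02] [-2.81415469 -0.73375582  5.63863224] [-0.19675568  0.43422359  0.02766657] [-48.45085502 -21.4749527 ]
23.9333 [493.14424333 180.26016349 177.59784759] [1.79975157e+02 9.58953453e-03 1.09274372e+02] [-2.12883931 -0.50309656  5.75089192] [-0.13506655  0.37114857  0.01147273] [-48.45041513 -21.47454858]
```

Emit:
send_rows(
  steps=[
    {"travel": [0, 0, 0.03], "delta_rot": [0, 0, 0]},
    {"travel": [0, 0, 0.03], "delta_rot": [0, 0, 0]},
    {"travel": [0, 0, 0], "delta_rot": [0, 0, 0]},
    {"travel": [0, 0, 0], "delta_rot": [0, 0, 0]},
    {"travel": [0, 0, 0], "delta_rot": [0, 0, 0]},
    {"travel": [0, 0, 0], "delta_rot": [0, 0, 0]},
    {"travel": [0, 0, 0], "delta_rot": [0, 0, 0]},
    {"travel": [0, 0, 0], "delta_rot": [0, 0, 0]},
    {"travel": [0, 0, 0], "delta_rot": [0, 0, 0]},
    {"travel": [0, 0, 0], "delta_rot": [0, 0, 0]},
  ],
)

```text
t: 24.82
eef_pos: [493.1, 180.3, 177.6]
tcp_rot: [180.0, 0.0, 109.3]
force: [-2.5, -0.1, 7.0]
grip_width: 0.268
```

```bash
python3 - <<'E'
from workcell import arm
for i in range(3):
    s=arm.state();print(s['t'],s['eef_pos'],s['force'],s['ft_torque']);arm.capture("side")
E
```

```text
24.8167 [493.13125612 180.26748429 177.59976806] [-2.52484233 -0.12015583  6.99346481] [-0.19686848  0.39552965 -0.06405633]
24.8667 [493.14812512 180.27409906 177.59876705] [-1.72719593  0.10997641  5.74401485] [-0.18646621  0.46015672  0.02052308]
24.9167 [493.12753147 180.2462911  177.59103719] [-2.83588119 -0.22619144  5.8667877 ] [-0.14394427  0.3912839  -0.03106738]
```

Emit:
send_rows(
  steps=[
    {"travel": [0, 0, 0.04], "delta_rot": [0, 0, 0]},
    {"travel": [0, 0, 0.04], "delta_rot": [0, 0, 0]},
    {"travel": [0, 0, 0.02], "delta_rot": [0, 0, 0]},
    {"travel": [0, 0, 0], "delta_rot": [0, 0, 0]},
    {"travel": [0, 0, 0], "delta_rot": [0, 0, 0]},
    {"travel": [0, 0, 0], "delta_rot": [0, 0, 0]},
    {"travel": [0, 0, 0], "delta_rot": [0, 0, 0]},
    {"travel": [0, 0, 0], "delta_rot": [0, 0, 0]},
    {"travel": [0, 0, 0], "delta_rot": [0, 0, 0]},
    {"travel": [0, 0, 0], "delta_rot": [0, 0, 0]},
  ],
)

```text
t: 25.8
eef_pos: [493.1, 180.2, 177.6]
tcp_rot: [180.0, 0.0, 109.3]
force: [-2.6, -0.3, 7.7]
grip_width: 0.266
```

```bash
python3 - <<'E'
from workcell import arm
for i in range(4):
    s=arm.state();print(s['t'],s['eef_pos'],s['force'],s['ft_torque']);arm.capture("side")
E
```

```text
25.8 [493.14509421 180.24552377 177.59083795] [-2.59623687 -0.31728993  7.67982798] [-0.21086049  0.49443529  0.01404035]
25.85 [493.1604901  180.25583638 177.60220621] [-2.21444345 -1.28117121  7.93475263] [-0.16060443  0.50282522 -0.03827233]
25.9 [493.15553166 180.25896675 177.5927297 ] [-1.92335299 -0.61715091  7.91318109] [-0.21532908  0.51723063 -0.03021558]
25.95 [493.15749678 180.22911697 177.59417334] [-3.0955538  -1.30744809  7.48641978] [-2.53713533e-01  4.74117243e-01  3.98103455e-04]
```

Emit:
send_rows(
  steps=[
    {"travel": [0, 0, 0], "delta_rot": [0, 0, 0]},
    {"travel": [0, 0, 0], "delta_rot": [0, 0, 0]},
    {"travel": [0, 0, 0], "delta_rot": [0, 0, 0]},
    {"travel": [0, 0, 0], "delta_rot": [0, 0, 0]},
    {"travel": [0, 0, 0], "delta_rot": [0, 0, 0]},
    {"travel": [0, 0, 0], "delta_rot": [0, 0, 0]},
    {"travel": [0, 0, 0], "delta_rot": [0, 0, 0]},
    {"travel": [0, 0, 0], "delta_rot": [0, 0, 0]},
    {"travel": [0, 0, 0], "delta_rot": [0, 0, 0]},
    {"travel": [0, 0, 0], "delta_rot": [0, 0, 0]},
  ],
)

```text
t: 26.83
eef_pos: [493.2, 180.3, 177.6]
tcp_rot: [180.0, 0.0, 109.3]
force: [-3.2, -0.9, 7.3]
grip_width: 0.263
```

```bash
python3 - <<'E'
from workcell import arm
from h import *
for i in range(2):
    s=arm.state();print(s['t'],s['eef_pos'],s['force'],s['ft_torque'])
    n=("scene","side")[i];p,d=arm.capture(n);cv2.imwrite(f"pics/{n}5.png",p);np.save(f"pics/{n}5.npy",d)
m=arm.camera_model("scene");p=cv2.imread("pics/scene5.png")
cv2.imwrite("pics/c5.png",cv2.resize(p[150:270,350:470],(600,600),interpolation=cv2.INTER_CUBIC))
E
```

```text
26.8333 [493.15646072 180.25924239 177.5825374 ] [-3.16109613 -0.94533594  7.3436681 ] [-0.1818736   0.49905098 -0.0235223 ]
26.8833 [493.16084913 180.25092701 177.58852767] [-2.19842792 -0.37087581  7.59220832] [-0.1838038   0.52700405 -0.02618598]
```

View pics/c5.png

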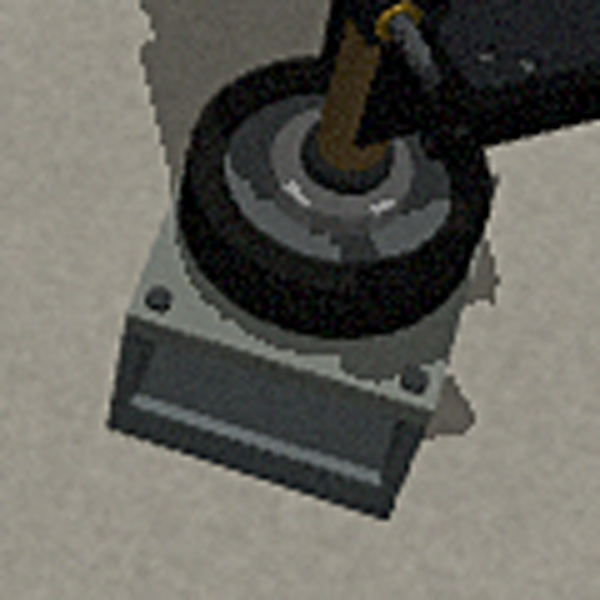

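Emit:
send_rows(
  steps=[
    {"travel": [0, 0, -0.5], "delta_rot": [0, 0, 0]},
    {"travel": [0, 0, -1], "delta_rot": [0, 0, 0]},
    {"travel": [0, 0, -2], "delta_rot": [0, 0, 0]},
    {"travel": [0, 0, -4], "delta_rot": [0, 0, 0]},
    {"travel": [0, 0, -7], "delta_rot": [0, 0, 0]},
    {"travel": [0, 0, -10], "delta_rot": [0, 0, 0]},
    {"travel": [0, 0, -10], "delta_rot": [0, 0, 0]},
    {"travel": [0, 0, -10], "delta_rot": [0, 0, 0]},
    {"travel": [0, 0, -10], "delta_rot": [0, 0, 0]},
    {"travel": [0, 0, -10], "delta_rot": [0, 0, 0]},
  ],
)

```text
t: 27.77
eef_pos: [493.1, 180.3, 242.9]
tcp_rot: [180.0, 0.0, 109.3]
force: [-0.5, -0.8, -2.8]
grip_width: 0.266
```

Emit:
send_rows(
  steps=[
    {"travel": [0, 0, -10], "delta_rot": [0, 0, 0]},
    {"travel": [0, 0, -10], "delta_rot": [0, 0, 0]},
    {"travel": [0, 0, -10], "delta_rot": [0, 0, 0]},
    {"travel": [0, 0, -7], "delta_rot": [0, 0, 0]},
    {"travel": [0, 0, -4], "delta_rot": [0, 0, 0]},
    {"travel": [0, 0, 0], "delta_rot": [0, 0, 0]},
    {"travel": [0, 0, 0], "delta_rot": [0, 0, 0]},
    {"travel": [0, 0, 0], "delta_rot": [0, 0, 0]},
    {"travel": [0, 0, 0], "delta_rot": [0, 0, 0]},
    {"travel": [0, 0, 0], "delta_rot": [0, 0, 0]},
  ],
)

```text
t: 28.6
eef_pos: [493.0, 180.2, 282.1]
tcp_rot: [-180.0, -0.0, 109.3]
force: [0.0, -1.2, -2.2]
grip_width: 0.262
```

```bash
cat > ax.py <<'E'
from workcell import arm
from h import *
from scipy.optimize import least_squares
def axis(tag):
    s=arm.state();x,y,z=s['eef_pos'];print(s['t'],s['eef_pos'],s['tcp_rot'],s['force'])
    for n in ("scene","side"):
        p,d=arm.capture(n);cv2.imwrite(f"pics/{n}{tag}.png",p);np.save(f"pics/{n}{tag}.npy",d)
        m=arm.camera_model(n);P=cloud(m,d)
        near=(np.hypot(P[...,0]-x,P[...,1]-y)<22)
        for lo,hi in ((-107,-77),(-77,-46)):
            q=P[near&(P[...,2]>z+lo)&(P[...,2]<z+hi)]
            f=least_squares(lambda a:np.hypot(q[:,0]-a[0],q[:,1]-a[1])-7,(x,y),loss='soft_l1')
            print(n,lo,f.x.round(2),'rel TCP',(f.x-[x,y]).round(2),len(q),np.abs(f.fun).mean().round(2))
        q=P[near&(P[...,2]>z-125)];print('tip z rel',(np.percentile(q[:,2],1)-z).round(1))
E
python3 -c "
import ax;ax.axis(6)"
```

```text
28.6 [493.02756229 180.21360779 282.1259841 ] [-1.79956613e+02 -5.53923226e-04  1.09267714e+02] [ 0.02799496 -1.19671645 -2.18236251]
scene -107 [492.57 179.77] rel TCP [-0.46 -0.44] 92 0.58
scene -77 [492.5  179.82] rel TCP [-0.53 -0.4 ] 98 0.5
tip z rel -100.1
side -107 [493.08 179.18] rel TCP [ 0.06 -1.03] 231 0.46
side -77 [493.02 179.11] rel TCP [-0.01 -1.1 ] 272 0.48
tip z rel -105.2
```

Emit:
send_rows(
  steps=[
    {"travel": [-10, -2, 0], "delta_rot": [0, 0, 0]},
    {"travel": [-20, -5, 0], "delta_rot": [0, 0, 0]},
    {"travel": [-30, -7, 0], "delta_rot": [0, 0, 0]},
    {"travel": [-30, -7, 0], "delta_rot": [0, 0, 0]},
    {"travel": [-30, -7, 0], "delta_rot": [0, 0, 0]},
    {"travel": [-30, -7, 0], "delta_rot": [0, 0, 0]},
    {"travel": [-30, -7, 0], "delta_rot": [0, 0, 0]},
    {"travel": [-30, -7, 0], "delta_rot": [0, 0, 0]},
    {"travel": [-30, -7, 0], "delta_rot": [0, 0, 0]},
    {"travel": [-20, -5, 0], "delta_rot": [0, 0, 0]},
  ],
)

```text
t: 29.53
eef_pos: [521.2, -88.4, 282.5]
tcp_rot: [-180.0, 0.0, 109.2]
force: [0.7, 0.5, -3.5]
grip_width: 0.267
```

Emit:
send_rows(
  steps=[
    {"travel": [-15, -4, 0], "delta_rot": [0, 0, 0]},
    {"travel": [-10, -2.5, 0], "delta_rot": [0, 0, 0]},
    {"travel": [-5, -1.5, 0], "delta_rot": [0, 0, 0]},
    {"travel": [-2.5, -0.3, 0], "delta_rot": [0, 0, 0]},
    {"travel": [0, 0, 0], "delta_rot": [0, 0, 0]},
    {"travel": [0, 0, 10], "delta_rot": [0, 0, 0]},
    {"travel": [0, 0, 20], "delta_rot": [0, 0, 0]},
    {"travel": [0, 0, 20], "delta_rot": [0, 0, 0]},
    {"travel": [0, 0, 15], "delta_rot": [0, 0, 0]},
    {"travel": [0, 0, 5], "delta_rot": [0, 0, 0]},
  ],
)

```text
t: 30.37
eef_pos: [523.3, -117.5, 210.0]
tcp_rot: [-179.8, -0.1, 109.3]
force: [-0.8, 0.3, -3.8]
grip_width: 0.267
```

Emit:
send_rows(
  steps=[
    {"travel": [0, 0, 0], "delta_rot": [0, 0, 0]},
    {"travel": [0, 0, 0], "delta_rot": [0, 0, 0]},
    {"travel": [0, 0, 0], "delta_rot": [0, 0, 0]},
    {"travel": [0, 0, 0], "delta_rot": [0, 0, 0]},
    {"travel": [0, 0, 0], "delta_rot": [0, 0, 0]},
    {"travel": [0, 0, 0], "delta_rot": [0, 0, 0]},
    {"travel": [0, 0, 0], "delta_rot": [0, 0, 0]},
    {"travel": [0, 0, 0], "delta_rot": [0, 0, 0]},
    {"travel": [0, 0, 0], "delta_rot": [0, 0, 0]},
    {"travel": [0, 0, 0], "delta_rot": [0, 0, 0]},
  ],
)

```text
t: 31.2
eef_pos: [524.2, -118.8, 212.6]
tcp_rot: [180.0, 0.0, 109.3]
force: [0.8, -0.1, -2.9]
grip_width: 0.268
```

```bash
python3 - <<'E'
import ax;from h import *;from workcell import arm
ax.axis(7)
ims=[]
for n in ("scene","side"):
    p=cv2.imread(f"pics/{n}7.png");c=proj(arm.camera_model(n),[524,-119,90]).astype(int)
    ims.append(cv2.resize(p[c[1]-40:c[1]+35,c[0]-25:c[0]+25],(400,600),interpolation=cv2.INTER_CUBIC))
cv2.imwrite("pics/c7.png",np.hstack(ims))
E
```

```text
31.2 [ 524.2317509  -118.76704768  212.58678647] [1.79997368e+02 7.26904017e-03 1.09269256e+02] [ 0.75798317 -0.08446991 -2.8579333 ]
scene -107 [ 523.72 -119.38] rel TCP [-0.52 -0.61] 70 0.54
scene -77 [ 523.84 -119.18] rel TCP [-0.39 -0.41] 71 0.49
tip z rel -102.6
side -107 [ 523.94 -119.52] rel TCP [-0.29 -0.75] 101 0.78
side -77 [ 523.76 -119.5 ] rel TCP [-0.47 -0.73] 107 0.68
tip z rel -106.7
```

View pics/c7.png

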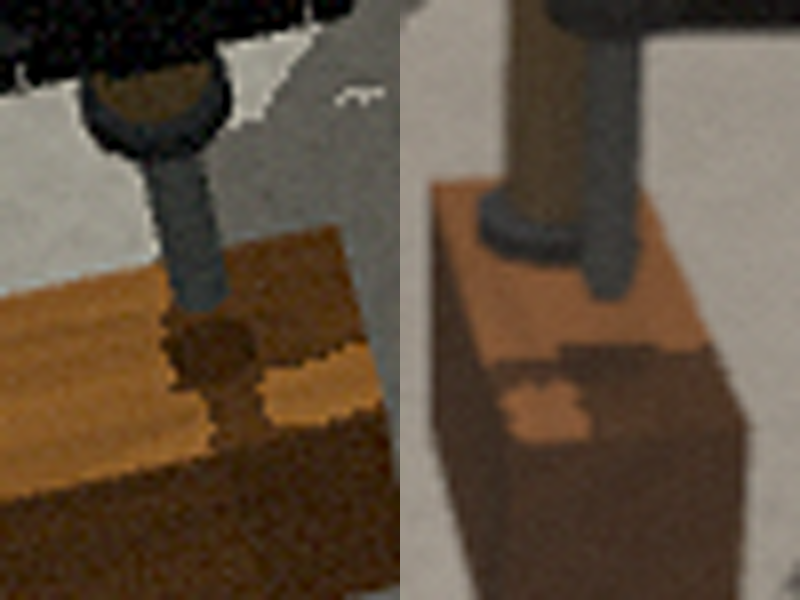

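```bash
python3 - <<'E'
from h import *;from workcell import arm
for n,(a,b) in (("scene",(212,352)),("side",(608,352))):
    m=arm.camera_model(n);c=proj(m,[524,-119,90]).astype(int)
    a=a-(400 if n=="side" else 0)
    print(n,ray(m,c[0]-25+a/8-.5,c[1]-40+b/8-.5,80).round(1))
    e=proj(m,[[523.9,-119.4,80],[523.9,-119.4,99.5]]);print(((e-c+[25.5,40.5])*8).round())
E
```

```text
scene [ 524.5 -119.8   80. ]
[[214. 350.]
 [203. 304.]]
side [ 525.2 -125.3   80. ]
[[210. 363.]
 [212. 294.]]
```

Emit:
send_rows(
  steps=[
    {"travel": [0, 0, 4], "delta_rot": [0, 0, 0]},
    {"travel": [0, 0, 4], "delta_rot": [0, 0, 0]},
    {"travel": [0, 0, 4], "delta_rot": [0, 0, 0]},
    {"travel": [0, 0, 3], "delta_rot": [0, 0, 0]},
    {"travel": [0, 0, 2], "delta_rot": [0, 0, 0]},
    {"travel": [0, 0, 1.5], "delta_rot": [0, 0, 0]},
    {"travel": [0, 0, 1.5], "delta_rot": [0, 0, 0]},
    {"travel": [0, 0, 1.5], "delta_rot": [0, 0, 0]},
    {"travel": [0, 0, 1.5], "delta_rot": [0, 0, 0]},
    {"travel": [0, 0, 1.5], "delta_rot": [0, 0, 0]},
  ],
)

```text
t: 32.13
eef_pos: [524.3, -118.7, 188.0]
tcp_rot: [180.0, 0.0, 109.3]
force: [0.0, -0.0, -2.1]
grip_width: 0.267
```

Emit:
send_rows(
  steps=[
    {"travel": [0, 0, 2], "delta_rot": [0, 0, 0]},
    {"travel": [0, 0, 2], "delta_rot": [0, 0, 0]},
    {"travel": [0, 0, 2], "delta_rot": [0, 0, 0]},
    {"travel": [0, 0, 2], "delta_rot": [0, 0, 0]},
    {"travel": [0, 0, 2], "delta_rot": [0, 0, 0]},
    {"travel": [0, 0, 2], "delta_rot": [0, 0, 0]},
    {"travel": [0, 0, 2], "delta_rot": [0, 0, 0]},
    {"travel": [0, 0, 2], "delta_rot": [0, 0, 0]},
    {"travel": [0, 0, 2], "delta_rot": [0, 0, 0]},
    {"travel": [0, 0, 2], "delta_rot": [0, 0, 0]},
  ],
)

```text
t: 32.97
eef_pos: [524.2, -118.7, 167.9]
tcp_rot: [-180.0, 0.0, 109.3]
force: [-0.5, -0.7, -2.4]
grip_width: 0.269
```

Emit:
send_rows(
  steps=[
    {"travel": [0, 0, 4], "delta_rot": [0, 0, 0]},
    {"travel": [0, 0, 5], "delta_rot": [0, 0, 0]},
    {"travel": [0, 0, 5], "delta_rot": [0, 0, 0]},
    {"travel": [0, 0, 5], "delta_rot": [0, 0, 0]},
    {"travel": [0, 0, 5], "delta_rot": [0, 0, 0]},
    {"travel": [0, 0, 5], "delta_rot": [0, 0, 0]},
    {"travel": [0, 0, 4], "delta_rot": [0, 0, 0]},
    {"travel": [0, 0, 3], "delta_rot": [0, 0, 0]},
    {"travel": [0, 0, 2], "delta_rot": [0, 0, 0]},
    {"travel": [0, 0, 1], "delta_rot": [0, 0, 0]},
  ],
)

```text
t: 33.8
eef_pos: [524.2, -118.7, 128.8]
tcp_rot: [-180.0, -0.0, 109.3]
force: [0.5, -0.5, -3.0]
grip_width: 0.264
```

Emit:
send_rows(
  steps=[
    {"travel": [0, 0, 1.5], "delta_rot": [0, 0, 0]},
    {"travel": [0, 0, 1.5], "delta_rot": [0, 0, 0]},
    {"travel": [0, 0, 1.5], "delta_rot": [0, 0, 0]},
    {"travel": [0, 0, 1], "delta_rot": [0, 0, 0]},
    {"travel": [0, 0, 0.8], "delta_rot": [0, 0, 0]},
    {"travel": [0, 0, 0.6], "delta_rot": [0, 0, 0]},
    {"travel": [0, 0, 0.4], "delta_rot": [0, 0, 0]},
    {"travel": [0, 0, 0.3], "delta_rot": [0, 0, 0]},
    {"travel": [0, 0, 0.2], "delta_rot": [0, 0, 0]},
    {"travel": [0, 0, 0.2], "delta_rot": [0, 0, 0]},
  ],
)

```text
t: 34.63
eef_pos: [524.3, -118.7, 121.1]
tcp_rot: [180.0, 0.0, 109.3]
force: [0.3, -0.6, -2.3]
grip_width: 0.267
```

Emit:
send_rows(
  steps=[
    {"travel": [0, 0, 0.1], "delta_rot": [0, 0, 0]},
    {"travel": [0, 0, 0.1], "delta_rot": [0, 0, 0]},
    {"travel": [0, 0, 0.1], "delta_rot": [0, 0, 0]},
    {"travel": [0, 0, 0.1], "delta_rot": [0, 0, 0]},
    {"travel": [0, 0, 0.1], "delta_rot": [0, 0, 0]},
    {"travel": [0, 0, 0.1], "delta_rot": [0, 0, 0]},
    {"travel": [0, 0, 0.1], "delta_rot": [0, 0, 0]},
    {"travel": [0, 0, 0.1], "delta_rot": [0, 0, 0]},
    {"travel": [0, 0, 0.1], "delta_rot": [0, 0, 0]},
    {"travel": [0, 0, 0.1], "delta_rot": [0, 0, 0]},
  ],
)

```text
t: 35.47
eef_pos: [524.2, -118.7, 120.1]
tcp_rot: [180.0, 0.0, 109.3]
force: [0.7, -0.6, -2.5]
grip_width: 0.267
```

Emit:
send_rows(
  steps=[
    {"travel": [0, 0, 0.09], "delta_rot": [0, 0, 0]},
    {"travel": [0, 0, 0.09], "delta_rot": [0, 0, 0]},
    {"travel": [0, 0, 0.09], "delta_rot": [0, 0, 0]},
    {"travel": [0, 0, 0.09], "delta_rot": [0, 0, 0]},
    {"travel": [0, 0, 0.09], "delta_rot": [0, 0, 0]},
    {"travel": [0, 0, 0.09], "delta_rot": [0, 0, 0]},
    {"travel": [0, 0, 0.09], "delta_rot": [0, 0, 0]},
    {"travel": [0, 0, 0.09], "delta_rot": [0, 0, 0]},
    {"travel": [0, 0, 0.09], "delta_rot": [0, 0, 0]},
    {"travel": [0, 0, 0.09], "delta_rot": [0, 0, 0]},
  ],
)

```text
t: 36.3
eef_pos: [524.3, -118.7, 119.2]
tcp_rot: [180.0, 0.0, 109.3]
force: [-0.0, 0.4, -3.4]
grip_width: 0.271
```

Emit:
send_rows(
  steps=[
    {"travel": [0, 0, 0.05], "delta_rot": [0, 0, 0]},
    {"travel": [0, 0, 0.05], "delta_rot": [0, 0, 0]},
    {"travel": [0, 0, 0.05], "delta_rot": [0, 0, 0]},
    {"travel": [0, 0, 0.05], "delta_rot": [0, 0, 0]},
    {"travel": [0, 0, 0.05], "delta_rot": [0, 0, 0]},
    {"travel": [0, 0, 0.05], "delta_rot": [0, 0, 0]},
    {"travel": [0, 0, 0.05], "delta_rot": [0, 0, 0]},
    {"travel": [0, 0, 0.05], "delta_rot": [0, 0, 0]},
    {"travel": [0, 0, 0.05], "delta_rot": [0, 0, 0]},
    {"travel": [0, 0, 0.05], "delta_rot": [0, 0, 0]},
  ],
)

```text
t: 37.13
eef_pos: [524.3, -118.8, 119.1]
tcp_rot: [180.0, 0.0, 109.3]
force: [-2.0, 0.1, 9.0]
grip_width: 0.269
```

Emit:
send_rows(
  steps=[
    {"travel": [0, 0, -0.2], "delta_rot": [0, 0, 0]},
    {"travel": [0, 0, -0.15], "delta_rot": [0, 0, 0]},
    {"travel": [0, 0, 0], "delta_rot": [0, 0, 0]},
    {"travel": [0, 0, 0], "delta_rot": [0, 0, 0]},
    {"travel": [0, 0, 0], "delta_rot": [0, 0, 0]},
    {"travel": [0, 0, 0], "delta_rot": [0, 0, 0]},
    {"travel": [0, 0, 0], "delta_rot": [0, 0, 0]},
    {"travel": [0, 0, 0], "delta_rot": [0, 0, 0]},
    {"travel": [0, 0, 0], "delta_rot": [0, 0, 0]},
    {"travel": [0, 0, 0], "delta_rot": [0, 0, 0]},
  ],
)

```text
t: 37.97
eef_pos: [524.3, -118.8, 119.1]
tcp_rot: [180.0, 0.0, 109.3]
force: [-2.2, -0.7, 5.1]
grip_width: 0.267
```

Emit:
send_rows(
  steps=[
    {"travel": [0, 0, 0], "delta_rot": [0, 0, 0]},
    {"travel": [0, 0, 0], "delta_rot": [0, 0, 0]},
    {"travel": [0, 0, 0], "delta_rot": [0, 0, 0]},
    {"travel": [0, 0, 0], "delta_rot": [0, 0, 0]},
    {"travel": [0, 0, 0], "delta_rot": [0, 0, 0]},
    {"travel": [0, 0, 0], "delta_rot": [0, 0, 0]},
    {"travel": [0, 0, 0], "delta_rot": [0, 0, 0]},
    {"travel": [0, 0, 0], "delta_rot": [0, 0, 0]},
    {"travel": [0, 0, 0], "delta_rot": [0, 0, 0]},
    {"travel": [0, 0, 0], "delta_rot": [0, 0, 0]},
  ],
  grip=-1,
)

```text
t: 38.8
eef_pos: [524.2, -118.7, 119.0]
tcp_rot: [-180.0, 0.0, 109.3]
force: [-1.0, -0.9, 0.5]
grip_width: 0.912
```

Emit:
send_rows(
  steps=[
    {"travel": [0, 0, 0], "delta_rot": [0, 0, 0]},
    {"travel": [0, 0, 0], "delta_rot": [0, 0, 0]},
    {"travel": [0, 0, 0], "delta_rot": [0, 0, 0]},
    {"travel": [0, 0, -2], "delta_rot": [0, 0, 0]},
    {"travel": [0, 0, -5], "delta_rot": [0, 0, 0]},
    {"travel": [0, 0, -10], "delta_rot": [0, 0, 0]},
    {"travel": [0, 0, -15], "delta_rot": [0, 0, 0]},
    {"travel": [0, 0, -20], "delta_rot": [0, 0, 0]},
    {"travel": [0, 0, -20], "delta_rot": [0, 0, 0]},
    {"travel": [0, 0, -20], "delta_rot": [0, 0, 0]},
  ],
)

```text
t: 39.63
eef_pos: [524.2, -118.7, 212.9]
tcp_rot: [180.0, 0.0, 109.3]
force: [-0.8, 0.3, -0.0]
grip_width: 1.001
```

Emit:
send_rows(
  steps=[
    {"travel": [0, 0, -20], "delta_rot": [0, 0, 0]},
    {"travel": [0, 0, -20], "delta_rot": [0, 0, 0]},
    {"travel": [0, 0, -20], "delta_rot": [0, 0, 0]},
    {"travel": [-20, -20, 0], "delta_rot": [0, 0, 0]},
    {"travel": [-25, -25, 0], "delta_rot": [0, 0, 0]},
    {"travel": [-25, -25, 0], "delta_rot": [0, 0, 0]},
    {"travel": [-25, -25, 0], "delta_rot": [0, 0, 0]},
    {"travel": [-25, -25, 0], "delta_rot": [0, 0, 0]},
    {"travel": [-20, -20, 0], "delta_rot": [0, 0, 0]},
    {"travel": [0, 0, 0], "delta_rot": [0, 0, 0]},
  ],
)

```text
t: 40.47
eef_pos: [436.5, -300.7, 272.0]
tcp_rot: [-180.0, 0.1, 109.1]
force: [-0.9, -0.2, -0.2]
grip_width: 0.999
```

```bash
python3 - <<'E'
from h import *;from workcell import arm
from scipy.optimize import least_squares
s=arm.state();print(s['t'],s['eef_pos'],s['force'],s['grip_width'])
for n in ("scene","side"):
    p,d=arm.capture(n);cv2.imwrite(f"pics/{n}9.png",p);P=cloud(arm.camera_model(n),d)
    for lo,hi in ((95,130),(130,163)):
        q=P[(np.hypot(P[...,0]-523.5,P[...,1]+119)<22)&(P[...,2]>lo)&(P[...,2]<hi)]
        f=least_squares(lambda a:np.hypot(q[:,0]-a[0],q[:,1]-a[1])-13,(523,-119),loss='soft_l1');print(n,lo,f.x.round(1))
    q=P[(np.hypot(P[...,0]-523.5,P[...,1]+119)<22)&(P[...,2]<200)];print('top',np.percentile(q[:,2],95))
p=cv2.imread("pics/scene9.png")
a=cv2.resize(p[140:280,190:460],(800,415),interpolation=cv2.INTER_CUBIC)
cv2.imwrite("pics/c9.png",a)
b=cv2.convertScaleAbs(p[200:255,365:445],alpha=2.5); cv2.imwrite("pics/c9b.png",cv2.resize(b,(800,550),interpolation=cv2.INTER_CUBIC))
E
```

```text
40.4667 [ 436.47530031 -300.67761768  271.96111226] [-0.86900998 -0.20268757 -0.15515946] 0.99928101840867
scene 95 [ 523.5 -119.5]
scene 130 [ 523.6 -119.5]
top 169.65909052504395
side 95 [ 524.  -120.1]
side 130 [ 523.8 -120. ]
top 166.58427575007698
```

View pics/c9.png

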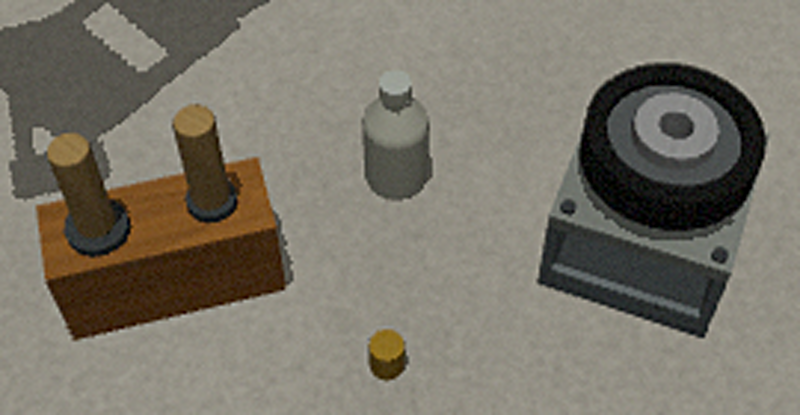

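View pics/c9b.png

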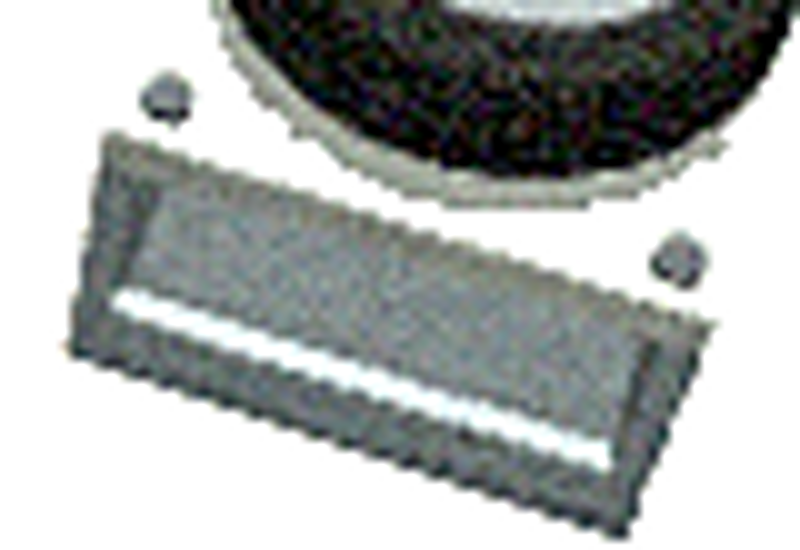

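The drift is back in its socket: upright at (523.7,-119.7), top at about 168, collar on the wood. The pin can't be seen from the scene camera, so I'll look straight down the bore with the wrist camera.

Emit:
send_rows(
  steps=[
    {"travel": [18, 11, 0], "delta_rot": [0, 0, 0]},
    {"travel": [34, 20, 0], "delta_rot": [0, 0, 0]},
    {"travel": [34, 20, 0], "delta_rot": [0, 0, 0]},
    {"travel": [34, 20, 0], "delta_rot": [0, 0, 0]},
    {"travel": [34, 20, 0], "delta_rot": [0, 0, 0]},
    {"travel": [34, 20, 0], "delta_rot": [0, 0, 0]},
    {"travel": [34, 20, 0], "delta_rot": [0, 0, 0]},
    {"travel": [34, 20, 0], "delta_rot": [0, 0, 0]},
    {"travel": [34, 20, 0], "delta_rot": [0, 0, 0]},
    {"travel": [34, 20, 0], "delta_rot": [0, 0, 0]},
  ],
)

```text
t: 41.4
eef_pos: [511.2, 75.2, 271.7]
tcp_rot: [180.0, 0.0, 109.4]
force: [1.2, -1.4, 1.7]
grip_width: 1.001
```

Emit:
send_rows(
  steps=[
    {"travel": [20, 14, 0], "delta_rot": [0, 0, 0]},
    {"travel": [10, 7, 0], "delta_rot": [0, 0, 0]},
    {"travel": [0, 0, 0], "delta_rot": [0, 0, 0]},
    {"travel": [0, 0, 0], "delta_rot": [0, 0, 0]},
    {"travel": [0, 0, 0], "delta_rot": [0, 0, 0]},
    {"travel": [0, 0, 0], "delta_rot": [0, 0, 0]},
    {"travel": [0, 0, 0], "delta_rot": [0, 0, 0]},
    {"travel": [0, 0, 0], "delta_rot": [0, 0, 0]},
    {"travel": [0, 0, 0], "delta_rot": [0, 0, 0]},
    {"travel": [0, 0, 0], "delta_rot": [0, 0, 0]},
  ],
)

```text
t: 42.23
eef_pos: [521.6, 106.6, 271.0]
tcp_rot: [180.0, 0.0, 109.2]
force: [0.4, -0.1, 0.1]
grip_width: 1.0
```

```bash
python3 - <<'E'
from h import *;from workcell import arm
s=arm.state();print(s['t'],s['eef_pos'])
m=arm.camera_model("wrist");p,d=arm.capture("wrist");P=cloud(m,d);print(m['position'])
q=P[np.hypot(P[...,0]-493,P[...,1]-179.4)<12]
q=P[(np.hypot(P[...,0]-493,P[...,1]-179.4)<20)];print(np.histogram(q[:,2],bins=range(0,150,6)))
for z in (140,42): print(proj(m,[493,179.4,z]))
u,v=proj(m,[493,179.4,140]).astype(int)
cv2.imwrite("pics/w9.png",cv2.convertScaleAbs(cv2.resize(p[max(0,v-50):v+50,u-60:u+60],(720,600),interpolation=cv2.INTER_CUBIC),alpha=2))
E
```

```text
42.2333 [521.59138927 106.63281219 271.04633295]
[494.55139881 182.59336889 434.10992985]
(array([   0,  184,    0,    1,    2,    0,   12,  110,    0,    0,    0,
          0,    0,   20,   18,    0,    2,   13,   15,    8,   17,   17,
         44, 1102]), array([  0,   6,  12,  18,  24,  30,  36,  42,  48,  54,  60,  66,  72,
        78,  84,  90,  96, 102, 108, 114, 120, 126, 132, 138, 144]))
[317.98767353 111.04469013]
[318.67764308 110.32811986]
```

View pics/w9.png

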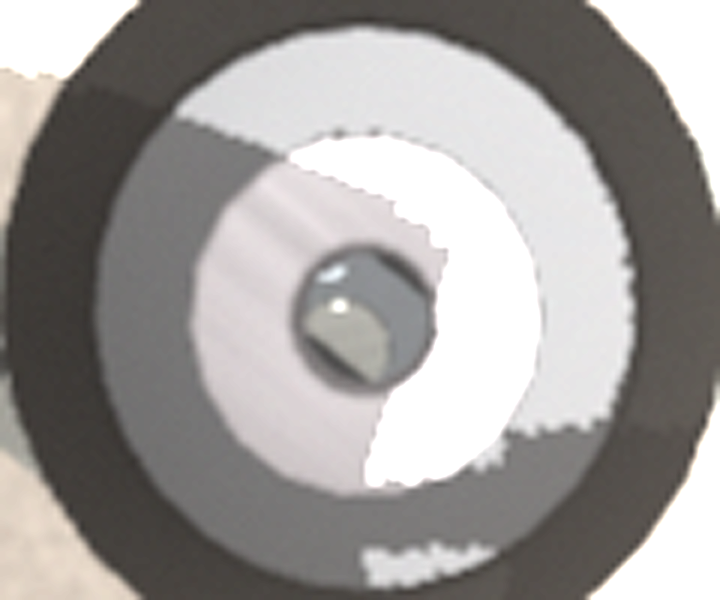

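Looking down the bore, the passage is empty between the two catches. The pin's lighter top face shows at about (350,335), at a depth reading of 42–48 mm, so it is standing in the tray. Handing in.

```bash
python3 -c "
from workcell import arm
print(arm.hand_in())"
```

```text
the job is handed in; nothing more can be done
None
```

The job is done and handed in at about 42 s of the 72 s allowed. I used the slimmer drift to push the pin out, pressed its collar home on the hub, and put the drift back in its own socket.

- **Pushing force:** While pushing the pin I read at most about 8 N. I work out push as the wrist reading plus about 2.7 N for the drift's weight.
- **Hold on the hub:** I felt the hub face about 139 mm above the table. I held about 10.3 N there for about 1.7 s, after about 2 s at 8.5–9.5 N while I trimmed the force.
- **Peak force:** The highest reading was about 11.7 N, while seating the collar on the rack. Forces were only read at the end of each call, so any brief spike in between was not seen.
- **Pin:** A look down the bore showed it clear, with the pin standing in the tray, its top about 43 mm above the table. The scene camera could not see the pin.
- **Drift:** It stands upright within about 1 mm of where it started, with its top at about 168 mm and the collar on the wood.
- **Everything else:** The fat drift, bottle, spare pin and wheel look unmoved in the scene picture. The gripper was open and clear of everything when I handed in.
- **Small disagreements:** The two fixed cameras differed by about 2 mm on the hub's height. While pressing on the hub, the wrist showed a sideways force of about 2–3 N.

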